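Hang the drying cabinet's lift-off door

ROBOT

A 6-joint arm with a two-finger parallel gripper is mounted at the origin on the work surface. World frame = base frame: x ahead of the robot, y to its left, z up, the work surface at z = 0. Lengths are in mm, angles in degrees, forces in N, time in s.
With the tool pointing down it reaches from about 400 to 825 mm from the base axis. Payload 7 kg.
Tool frame: the origin (TCP) lies at the very end of the fingers, on their centre line; the grasp point (between the pads) lies 19 mm behind it; z points along the fingers, y is the line along which they close (so a half turn about z gives the same grasp; the last joint's range is limited). The gripper opens to 85 mm and grips with 20 to 120 N. Pads are 22 mm wide; open, the fingers measure 114 mm over their backs; the gripper's body (76 mm by 85 mm) begins 54 mm behind the grasp point. The pads swing forward as they close: fully open they stand 13 mm farther back than shut.
Start: joints at [-59.525, 20.546, 0.682, 0, -70.136, -16.507], TCP at [162.914, -655.022, 231.302] pointing down, gripper open.
Joint ranges: [-176.03, 176.03], [-82.01, 121.73], [-58.28, 71.71], [-173.87, 95.51], [-174.79, -0.11], [-173.66, 173.66]. Speed limits (degrees/s): [136.94, 136.94, 172.46, 180, 180, 180].

INTERFACE

Orientations are given as a 3x3 rotation matrix whose columns are the frame's x, y, z axes.
In Python, from station import bot gives the robot as it stands.
- The arm moves only by the tool carry_out, never from a script. Its argument "rows" is a list of rows, each a list of 7 numbers: the opening, from 0 (shut) to 1 (fully open), then the shift along the tool's x, y, z each as a share of 0.5 m, from -1 to 1, then the turn, a rotation vector about the tool's x, y, z each as a share of 360 degrees, from -1 to 1. In form: [[hand, x, y, z, rx, ry, rz], ...]. A call has exactly 5 rows; each row shifts and turns the commanded pose from where the row before left it, along the tool's axes as they then stand; what a row does not reach is not made up. A row lasts 1/10 s, in which the tool goes at most 50 mm and 8.59 degrees, less where a joint would pass 70% of its speed; a pose out of reach is approached as far as the arm can. A call with a number of a shift or a turn outside -1 to 1 is refused whole. A call with a gripper value outside its range is refused whole. The fingers move at their own pace and stop on an object; "squeeze" is the grip in N (left out, the last holds). Time passes only in rows, so rows that do not move let the fingers close, or fill a call up. It gives the time, the measured TCP pose, the force, the opening and the grip force at its end, in the units of the state.
- bot.state(): the state, without advancing time (a new reading comes with each control period).
- bot.read_camera(name): name is "side" or "top"; returns a dict with "color" (420x560x3 uint8, blue, green, red), "mtx" (3x3 intrinsics, pixels), "k1" (the pictures are not rectified: a ray, as slopes to the right and down, at radius r is drawn at 1 + k1 r^2 times it, then the intrinsics apply), "R" (3x3) and "t" (3): a world point X has camera coordinates R X + t. Camera axes: x right, y down, z forward; pixel columns grow to the right and rows downward; lengths in mm; the calibration is good to about 2 mm. A picture is of the moment at which its call begins. There is no depth.
- bot.sign_off(): hands the job in; it is judged then, once.
The state is a dict: "clock": time; "joint_positions": joint angles; "qd": joint speeds; "effort": joint torques, N m; "eef_pos": TCP position; "tcp_rot": TCP orientation; "force": force on the tool from outside, world axes, zero at the start; "moment": the same for the moment, N m; "gripper_width": finger opening in mm; "gripper_force": force on a finger pad.
Only numpy, scipy, OpenCV 4.12 (cv2) and the standard library are available. Lean on these libraries where they do the work, as an engineer would, in place of code of your own. Each camera call takes 0.05 s, during which the arm holds its last target. There are 200 camera calls.

TASK

Take the glazed door out of the slotted stand and hang it back on the drying cabinet: lower it so that both of its hinge knuckles drop fully home over the two hinge pins, then swing it fully shut against its stops and let go. Feel it on gently, without forcing it, pressing hard on the cabinet or letting go of it before it is home, and leave the other panel and the other things on the desk standing where they are.

Things in the scene. Friction and masses are not known exactly. Their poses are not given: they have to be found in the camera images.
- cabinet: White drying cabinet, fixed, 214 wide, 200 deep, top at 208 mm, open in front. Origin at table level on the nominal hinge line (a vertical line). -x points out of the open front; the front face is the plane x = 15 mm; the carcass reaches from y = -10 to 204 mm, so the hinges are at its -y edge. Two rubber stops, 4 mm thick, on the front face at y = 192 mm. It carries the hinge pins: see the two points.
- pin_low (a point): Nominal foot of the lower pin: the shoulder, 50 mm above the table, on which knuckle_low rests when home (top of a fixed 16 mm barrel). The upright steel pin is 8 mm across, ends 25 mm above its shoulder, and only its last 1.6 mm is bevelled, to 6.8 mm. The hinges sit in slots: the real pins, both together, stand up to 3.5 mm off this point along the cabinet's x and 3.5 mm along its y.
- pin_up (a point): Nominal foot of the upper pin, same shape and same offset, 100 mm straight above pin_low: shoulder 150 mm above the table. A door brought in sideways with its knuckles 30 to 60 mm above their home heights clears both pins.
- door_centre (a point): Centre (half-way up) of the upright door: white frame 183 long, 10 thick, 180 mm tall, 26 mm wide round a clear 4 mm pane, 0.15 to 0.26 kg. x along its length from hinge edge to free edge, z up, +y its outer face with an 18 mm knob (18 mm proud) 77 mm along +x. Bare frame at the middle of the top edge, its balance point, to be pinched there; pinched off centre it sags.
- knuckle_low (a point): Lower hinge knuckle of the door: centre of the underside of a steel tube, 16 mm outside, 9.6 mm bore, 22 mm tall, bore upright and open at both ends; on the door's hinge line, 34 mm above the door's underside. Axes as the door's. Home when it rests on the lower pin's shoulder.
- knuckle_up (a point): Upper hinge knuckle, same, 100 mm straight above knuckle_low. Home at the upper pin's shoulder.
- door_edge (a point): Point on the door's inner face near its free edge, at half height: 193 mm along the door's x from the hinge line, 11 mm to the inner side. With the door shut on its stops this point is at x = 11 mm in the cabinet's frame.
- door: The whole door; origin on its own hinge line (107.5 mm along -x and 6 mm along +y from its centre) at the level of its underside, axes as door_centre. Shut, its x points along the cabinet's +y; it opens counter-clockwise seen from above and turns freely on the pins from shut to past 100 degrees, and springs back a few mm if suddenly let go when pressed on its stops.
- stand: White slotted drying stand, fixed, 140 x 150 mm; origin at the centre of its foot. Its two slots run along its x, at y = +42 and y = -42 mm, 13 mm wide, floor 12 mm and walls up to 41 mm above the table. One holds the door, the other the panel; a thing lifted 35 mm is clear of the slot. Door x and stand x point the same way.
- panel: Solid white slotted side panel without knuckles or pane, 188 long, 10 thick, 165 mm tall, upright in the other slot, bystander; origin 105 mm along -x and 6 mm along +y from its centre, at its underside; axes as the door's.
- dropper_a: Dropper paint bottle, 25 mm across, 79 mm tall, bystander; origin at the centre of its foot.
- dropper_b: Dropper paint bottle like dropper_a, bystander.
- dropper_c: Dropper paint bottle like dropper_a, bystander.
- jar: Squat paint jar, 56 mm across, 62 mm tall, bystander; origin at the centre of its foot.
- figure: Miniature figure on a cork painting handle, 37 mm across, 95 mm tall, bystander; origin at the centre of its foot.
- rinse_cup: White rinse cup, 72 mm across, 75 mm tall, bystander; origin at the centre of its foot.
- palette: Round white palette dish, 96 mm across, 10 mm tall, bystander; origin at the centre of its foot.

How it is judged:
By the outcome, as a careful person would: the job done as asked, in the order asked, and still so for the second after the job is handed in, with the robot touching nothing.
It also fails if it takes over 72 s, if anything falls off the work surface, if the arm or the gripper's body presses on something with over 40 N, if the wrist force passes 120 N, or if a joint passes its speed limit or range.

## Working session

There is one attempt and no reset: what is moved stays moved. The work goes in short steps, Python scripts to look and compute and a tool call to move; the robot and the scene stay as the last step left them, time stands still between calls to the robot, and variables do not carry over. Pictures are saved under pics/ and viewed, at most 10 in all, crops included, and the job is handed in when it is done.

Besides the shell and the picture viewer there is one more tool, called by a JSON object that holds its "api" and its "payload", one argument or row to a line. carry_out: Moves the arm, as the interface text tells. Shift numbers are shares of 0.5 m and turn numbers shares of 360 degrees, none past 1 either way. Its arguments: {"type":"object","properties":{"rows":{"type":"array"},"squeeze":{"type":"number"}},"required":["rows"]}

```bash
mkdir -p pics; ls; python3 - <<'E'
from station import bot
import cv2
s=bot.state();print({k:s[k] for k in s})
for n in("side","top"):
    c=bot.read_camera(n);cv2.imwrite(f"pics/{n}0.png",c["color"]);print(n,c["mtx"],c["k1"],c["R"],c["t"])
E
```

```text
pics
{'clock': 0.0, 'joint_positions': array([-5.95236115e+01,  2.05923804e+01,  6.32202849e-01, -2.02251162e-02,
       -7.01359219e+01, -1.65069430e+01]), 'qd': array([ 0.02253974,  0.0889109 ,  0.01072854, -0.01140243,  0.04764263,
       -0.08265846]), 'effort': array([-1.95775894e-03, -5.83328962e+01,  2.93408275e+01,  6.93655416e+00,
       -6.00992324e-03,  4.87999989e-05]), 'eef_pos': array([ 162.79932628, -654.56172843,  230.34075416]), 'tcp_rot': array([[-9.70453570e-01, -2.41287276e-01, -5.64539955e-04],
       [-2.41287885e-01,  9.70452241e-01,  1.61388271e-03],
       [ 1.58449702e-04,  1.70241488e-03, -9.99998538e-01]]), 'force': array([ 0.43717629,  0.82622754, -0.1272818 ]), 'moment': array([-0.04224495,  0.03291307, -0.02622766]), 'gripper_force': 0.0, 'gripper_width': 85.14760283044507}
side [[384.9286886    0.         274.80854412]
 [  0.         384.9286886  217.47217143]
 [  0.           0.           1.        ]] -0.006361990801129823 [[-0.99682746 -0.07952485  0.00328831]
 [-0.06281068  0.76059983 -0.64617545]
 [ 0.04888591 -0.64433198 -0.76318181]] [565.68642574 200.3742264  708.5980005 ]
top [[468.40712716   0.         277.78383748]
 [  0.         468.40712716 210.36240818]
 [  0.           0.           1.        ]] -0.1365232789895516 [[-0.1164772  -0.99318564 -0.00391845]
 [-0.96996836  0.1146008  -0.21454147]
 [ 0.21352856 -0.02118841 -0.97670702]] [ -59.86331317  607.89074401 1111.59150366]
```

View pics/side0.png

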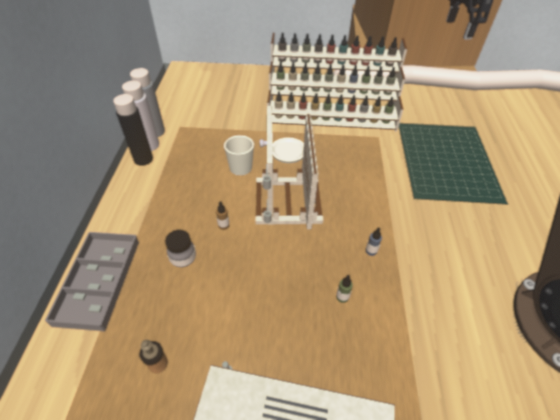

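View pics/top0.png

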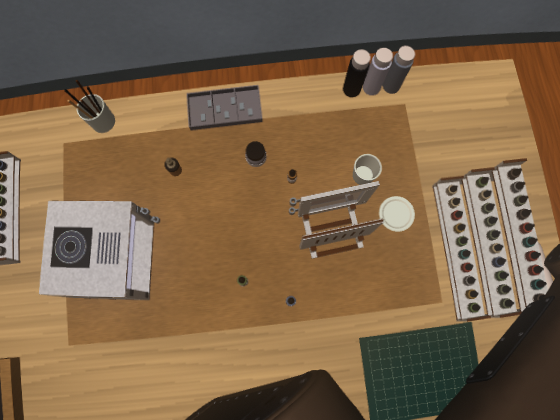

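The side view shows the stand at about (290,190), with the door on its left (knuckles near (268,180) and (268,210), knob at (263,143)). In the top view the cabinet is at left with hinge pins near (143,212) and (155,219). The door's knuckles are near (293,205). I'll zoom in on both.

```bash
cat > h.py <<'E'
import numpy as np,cv2
from station import bot
def ray(c,uv):
    m=c["mtx"];d=np.array([(uv[0]-m[0,2])/m[0,0],(uv[1]-m[1,2])/m[1,1]]);s=d.copy()
    for _ in range(20): s=d/(1+c["k1"]*(s@s))
    R=c["R"];return -R.T@c["t"],R.T@np.array([*s,1.])
def onz(c,uv,z):
    o,d=ray(c,uv);return o+d*(z-o[2])/d[2]
def proj(c,X):
    p=c["R"]@np.asarray(X,float)+c["t"];s=p[:2]/p[2];s=s*(1+c["k1"]*(s@s));return s*[c["mtx"][0,0],c["mtx"][1,1]]+c["mtx"][:2,2]
def tri(c1,u1,c2,u2):
    o1,d1=ray(c1,u1);o2,d2=ray(c2,u2)
    a=np.linalg.lstsq(np.c_[d1,-d2],o2-o1,rcond=None)[0];p,q=o1+a[0]*d1,o2+a[1]*d2
    return (p+q)/2,np.linalg.norm(p-q)
def crop(c,x,y,w,h,f): return cv2.resize(c["color"][y:y+h,x:x+w],None,fx=f,fy=f,interpolation=cv2.INTER_CUBIC)
E
python3 - <<'E'
from h import *
import pickle
t=bot.read_camera("top");s=bot.read_camera("side");pickle.dump((t,s),open("c0.pkl","wb"))
cv2.imwrite("pics/a.png",np.hstack([crop(t,120,190,44,120,5)[:600],crop(t,278,160,115,120,5)]))
cv2.imwrite("pics/b.png",crop(s,240,95,100,140,4.2))
E
```

```text
(no output)
```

View pics/a.png

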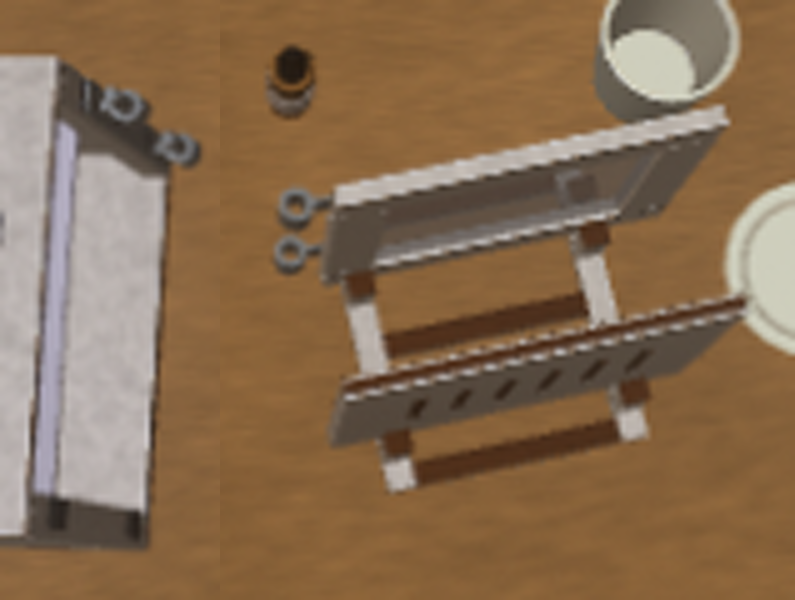

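View pics/b.png

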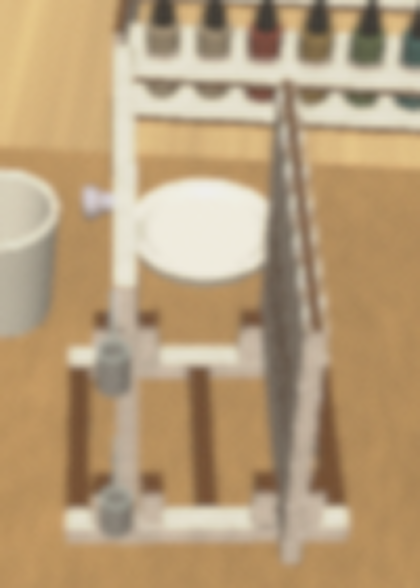

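The zoomed top view shows the door's top face from (338,194) to (725,114) in crop pixels. The upper and lower knuckle rings are at (296,205) and (290,252), and the pins at about (120,103) and (178,148). The side crop shows knuckle tops at (114,345) and (115,492). I'll compute positions from these.

```bash
python3 - <<'E'
from h import *
import pickle
np.set_printoptions(precision=1,suppress=True)
t,s=pickle.load(open("c0.pkl","rb"))
L=lambda x,y:(120+x/5-.4,190+y/5-.4); Rr=lambda x,y:(278+(x-220)/5-.4,160+y/5-.4); S=lambda x,y:(240+x/4.2-.4,95+y/4.2-.4)
print("cams",-t["R"].T@t["t"],-s["R"].T@s["t"])
h=onz(t,Rr(338,194),192);f=onz(t,Rr(725,114),192);d=f-h
print("door top",h,f,np.linalg.norm(d),np.degrees(np.arctan2(d[1],d[0])),(h+f)/2)
for p,z in(((296,205),168),((290,252),68)):print("knuckle top",onz(t,Rr(*p),z))
for p,z in(((296,205),(114,345)),((290,252),(115,492))):print("kn tri",tri(t,Rr(*p),s,S(*z)))
a=onz(t,L(58,57),208);b=onz(t,L(28,537),208);d=b-a
print("cab edge",a,b,np.linalg.norm(d),np.degrees(np.arctan2(d[1],d[0])))
a=onz(t,L(165,180),0);b=onz(t,L(148,545),0);d=b-a
print("cab foot",a,b,np.linalg.norm(d),np.degrees(np.arctan2(d[1],d[0])))
for p,z in(((124,103),150),((124,103),175),((178,148),50),((178,148),75)):print("pin",onz(t,L(*p),z))
E
```

```text
cams [ 345.3 -105.6 1215.9] [541.8 349.2 668.4]
door top [ 590.3 -183.3  192. ] [ 607.  -363.8  192. ] 181.26449030145503 -84.71715253609308 [ 598.7 -273.6  192. ]
knuckle top [ 593.2 -165.3  168. ]
knuckle top [ 593.1 -165.    68. ]
kn tri (array([ 594.1, -165.3,  173.3]), np.float64(4.338074567931937))
kn tri (array([ 594.4, -165.1,   74.8]), np.float64(5.409667384567868))
cab edge [625.7 197.1 208. ] [413.9 222.4 208. ] 213.238223212225 173.19731643164044
cab foot [609.  204.6   0. ] [417.5 226.6   0. ] 192.69159969815766 173.46961703481168
pin [615.6 183.8 150. ]
pin [609.3 177.  175. ]
pin [614.  184.1  50. ]
pin [608.3 177.9  75. ]
```

{"api": "carry_out", "payload": {
  "rows": [
    [1, 0, 0, -0.08, 0, 0, 0],
    [1, 0, 0, -0.08, 0, 0, 0],
    [1, 0, 0, -0.08, 0, 0, 0],
    [1, -0.0736, 0.0378, 0, 0, 0, 0],
    [1, -0.0736, 0.0378, 0, 0, 0, 0]
  ]
}}

```text
clock: 0.7
eef_pos: [225.3, -600.7, 352.3]
tcp_rot: [[-0.971, -0.239, 0.001], [-0.239, 0.971, -0.001], [-0.001, -0.002, -1.0]]
force: [1.7, -0.5, -1.1]
gripper_width: 85.8
gripper_force: 0.0
```

{"api": "carry_out", "payload": {
  "rows": [
    [1, -0.0736, 0.0378, 0, 0, 0, 0],
    [1, -0.0736, 0.0378, 0, 0, 0, 0],
    [1, -0.0736, 0.0378, 0, 0, 0, 0],
    [1, -0.0736, 0.0378, 0, 0, 0, 0],
    [1, -0.0736, 0.0378, 0, 0, 0, 0]
  ]
}}

```text
clock: 1.2
eef_pos: [381.9, -463.1, 351.3]
tcp_rot: [[-0.97, -0.241, 0.0], [-0.241, 0.97, 0.0], [-0.0, 0.0, -1.0]]
force: [0.9, -0.5, 0.7]
gripper_width: 85.2
gripper_force: 0.0
```

{"api": "carry_out", "payload": {
  "rows": [
    [1, -0.0736, 0.0378, 0, 0, 0, 0],
    [1, -0.0736, 0.0378, 0, 0, 0, 0],
    [1, -0.0736, 0.0378, 0, 0, 0, 0],
    [1, -0.0736, 0.0378, 0, 0, 0, 0],
    [1, -0.0736, 0.0378, 0, 0, 0, 0]
  ]
}}

```text
clock: 1.7
eef_pos: [537.7, -326.9, 351.3]
tcp_rot: [[-0.97, -0.241, 0.0], [-0.241, 0.97, 0.0], [-0.0, 0.0, -1.0]]
force: [-0.7, -0.5, 0.7]
gripper_width: 85.4
gripper_force: 0.0
```

{"api": "carry_out", "payload": {
  "rows": [
    [1, -0.0736, 0.0378, 0, 0, 0, 0],
    [1, -0.0736, 0.0378, 0, 0, 0, 0],
    [1, 0, 0, 0, 0, 0, -0.0226],
    [1, 0, 0, 0, 0, 0, -0.0226],
    [1, 0, 0, 0, 0, 0, -0.0226]
  ]
}}

```text
clock: 2.2
eef_pos: [599.3, -273.3, 350.8]
tcp_rot: [[-0.78, -0.626, -0.001], [-0.626, 0.78, 0.0], [0.001, 0.001, -1.0]]
force: [0.5, 0.6, -0.8]
gripper_width: 85.5
gripper_force: 0.0
```

{"api": "carry_out", "payload": {
  "rows": [
    [1, 0, 0, 0, 0, 0, -0.0226],
    [1, 0, 0, 0, 0, 0, -0.0226],
    [1, 0, 0, 0, 0, 0, -0.0226],
    [1, 0, 0, 0, 0, 0, -0.0226],
    [1, 0, 0, 0, 0, 0, -0.0226]
  ]
}}

```text
clock: 2.7
eef_pos: [598.9, -273.8, 351.0]
tcp_rot: [[-0.184, -0.983, -0.0], [-0.983, 0.184, 0.0], [-0.0, 0.0, -1.0]]
force: [-0.0, 1.0, -1.6]
gripper_width: 85.5
gripper_force: 0.0
```

{"api": "carry_out", "payload": {
  "rows": [
    [1, 0, 0, 0, 0, 0, -0.0226],
    [1, 0, 0, 0, 0, 0, -0.0226],
    [1, 0, 0, 0, 0, 0, 0],
    [1, 0, 0, 0, 0, 0, 0],
    [1, 0, 0, 0, 0, 0, 0]
  ]
}}

```text
clock: 3.2
eef_pos: [599.0, -273.9, 351.2]
tcp_rot: [[0.09, -0.996, -0.0], [-0.996, -0.09, 0.0], [-0.0, 0.0, -1.0]]
force: [-0.4, 0.1, 0.1]
gripper_width: 85.3
gripper_force: 0.0
```

{"api": "carry_out", "payload": {
  "rows": [
    [1, 0, 0, 0.076, 0, 0, 0],
    [1, 0, 0, 0.076, 0, 0, 0],
    [1, 0, 0, 0.076, 0, 0, 0],
    [1, 0, 0, 0.076, 0, 0, 0],
    [1, 0, 0, 0.076, 0, 0, 0]
  ]
}}

```text
clock: 3.7
eef_pos: [598.9, -273.9, 160.1]
tcp_rot: [[0.09, -0.996, 0.001], [-0.996, -0.09, -0.0], [0.0, -0.001, -1.0]]
force: [0.9, -0.1, -0.3]
gripper_width: 85.6
gripper_force: 0.0
```

{"api": "carry_out", "payload": {
  "rows": [
    [0.3, 0, 0, 0, 0, 0, 0],
    [0.3, 0, 0, 0, 0, 0, 0],
    [0.3, 0, 0, 0, 0, 0, 0],
    [0.3, 0, 0, 0, 0, 0, 0],
    [0.3, 0, 0, 0, 0, 0, 0]
  ]
}}

```text
clock: 4.2
eef_pos: [599.8, -274.0, 163.1]
tcp_rot: [[0.093, -0.996, 0.003], [-0.996, -0.093, -0.001], [0.001, -0.003, -1.0]]
force: [0.8, -0.4, -0.7]
gripper_width: 25.1
gripper_force: 0.0
```

{"api": "carry_out", "payload": {
  "rows": [
    [0, 0, 0, 0, 0, 0, 0],
    [0, 0, 0, 0, 0, 0, 0],
    [0, 0, 0, 0, 0, 0, 0],
    [0, 0, 0, 0, 0, 0, 0],
    [0, 0, 0, 0, 0, 0, 0]
  ],
  "squeeze": 50
}}

```text
clock: 4.7
eef_pos: [599.6, -274.1, 162.4]
tcp_rot: [[0.093, -0.996, 0.002], [-0.996, -0.093, -0.001], [0.001, -0.002, -1.0]]
force: [-0.3, 1.1, 6.1]
gripper_width: 9.4
gripper_force: 49.8
```

{"api": "carry_out", "payload": {
  "rows": [
    [0, 0, 0, -0.02, 0, 0, 0],
    [0, 0, 0, -0.02, 0, 0, 0],
    [0, 0, 0, -0.02, 0, 0, 0],
    [0, 0, 0, -0.02, 0, 0, 0],
    [0, 0, 0, -0.02, 0, 0, 0]
  ]
}}

```text
clock: 5.2
eef_pos: [598.9, -273.9, 212.3]
tcp_rot: [[0.093, -0.996, 0.0], [-0.996, -0.093, 0.0], [-0.0, -0.0, -1.0]]
force: [-0.2, 0.3, -2.5]
gripper_width: 9.2
gripper_force: 48.9
```

{"api": "carry_out", "payload": {
  "rows": [
    [0, 0, 0, -0.03, 0, 0, 0],
    [0, 0, 0, -0.03, 0, 0, 0],
    [0, 0, 0, -0.03, 0, 0, 0],
    [0, 0, 0, -0.03, 0, 0, 0],
    [0, 0, 0, -0.02, 0, 0, 0]
  ]
}}

```text
clock: 5.7
eef_pos: [599.2, -274.0, 283.1]
tcp_rot: [[0.093, -0.996, 0.001], [-0.996, -0.093, -0.0], [0.001, -0.001, -1.0]]
force: [0.8, 0.8, -1.4]
gripper_width: 8.8
gripper_force: 48.9
```

```bash
python3 - <<'E'
from h import *
import pickle
np.set_printoptions(precision=1,suppress=True)
t=bot.read_camera("top");s=bot.read_camera("side");pickle.dump((t,s),open("c1.pkl","wb"))
st=bot.state();print(st["eef_pos"],st["force"],st["moment"],st["gripper_width"],st["joint_positions"])
cv2.imwrite("pics/c.png",np.hstack([cv2.resize(x["color"],(400,300)) for x in(t,s)]))
for n,p,z in(("dropA",(292,172),79),("fig",(172,162),90),("jar",(255,148),62),("dropG",(241,278),79),("cup",(368,165),75)):print(n,onz(t,p,z))
E
```

```text
[ 599.6 -274.1  283.3] [-0.5  0.7 -2.7] [-0. -0. -0.] 9.185767921436598 [ -7.6  17.5   3.    0.  -75.3  13. ]
dropA [ 688.4 -177.6   79. ]
fig [748.1 122.5  90. ]
jar [769.8 -91.   62. ]
dropG [438.  -22.4  79. ]
cup [ 685.8 -373.8   75. ]
```

View pics/c.png

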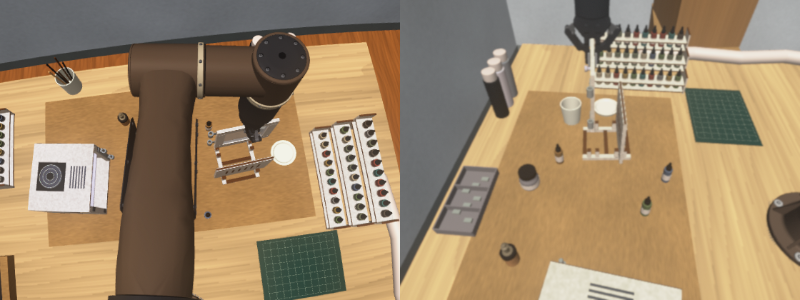

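The door is held clear of the stand with about a 2.5 N load. In the side view it hangs upright at (590,80), and the bystanders haven't moved. Next I'll rotate it to about 90° open, carry it over, and lower it to approach height.

{"api": "carry_out", "payload": {
  "rows": [
    [0, 0, 0, 0, 0, 0, 0.0111],
    [0, 0, 0, 0, 0, 0, 0.0111],
    [0, 0, 0, 0, 0, 0, 0.0111],
    [0, -0.034, 0.0043, 0, 0, 0, 0],
    [0, -0.068, 0.0087, 0, 0, 0, 0]
  ]
}}

```text
clock: 6.3
eef_pos: [597.9, -222.9, 280.0]
tcp_rot: [[-0.118, -0.993, -0.002], [-0.993, 0.118, 0.0], [0.0, 0.002, -1.0]]
force: [1.2, 0.6, -2.6]
gripper_width: 9.4
gripper_force: 48.9
```

{"api": "carry_out", "payload": {
  "rows": [
    [0, -0.068, 0.0087, 0, 0, 0, 0],
    [0, -0.068, 0.0087, 0, 0, 0, 0],
    [0, -0.068, 0.0087, 0, 0, 0, 0],
    [0, -0.068, 0.0087, 0, 0, 0, 0],
    [0, -0.068, 0.0087, 0, 0, 0, 0]
  ]
}}

```text
clock: 6.8
eef_pos: [595.9, -49.1, 280.8]
tcp_rot: [[-0.115, -0.993, -0.001], [-0.993, 0.115, 0.0], [-0.0, 0.001, -1.0]]
force: [0.8, 0.2, -2.7]
gripper_width: 9.3
gripper_force: 48.9
```

{"api": "carry_out", "payload": {
  "rows": [
    [0, -0.068, 0.0087, 0, 0, 0, 0],
    [0, -0.034, 0.0043, 0, 0, 0, 0],
    [0, 0, 0, 0.048, 0, 0, 0],
    [0, 0, 0, 0.048, 0, 0, 0],
    [0, 0, 0, 0.048, 0, 0, 0]
  ]
}}

```text
clock: 7.3
eef_pos: [595.6, 0.9, 208.3]
tcp_rot: [[-0.114, -0.993, -0.0], [-0.993, 0.114, 0.0], [-0.0, 0.0, -1.0]]
force: [0.8, 0.0, -2.3]
gripper_width: 9.4
gripper_force: 48.9
```

```bash
python3 - <<'E'
from h import *
import pickle
np.set_printoptions(precision=2,suppress=True)
t=bot.read_camera("top");s=bot.read_camera("side");pickle.dump((t,s),open("c2.pkl","wb"))
st=bot.state();print(st["eef_pos"],st["force"],st["moment"],st["tcp_rot"][:,0])
cv2.imwrite("pics/d.png",np.hstack([crop(t,130,190,80,100,5),crop(s,100,330,80,90,5)[:500]] if 0 else [crop(t,130,180,100,100,5)]))
cv2.imwrite("pics/e.png",s["color"])
E
```

```text
[593.51   0.25 205.53] [-1.26  0.54 -2.93] [ 0.02  0.02 -0.02] [-0.12 -0.99  0.  ]
```

View pics/d.png

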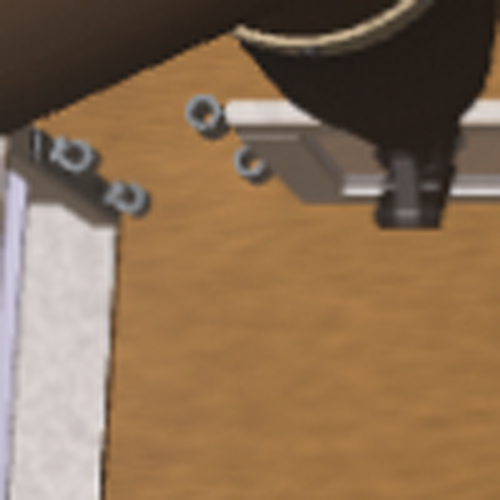

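View pics/e.png

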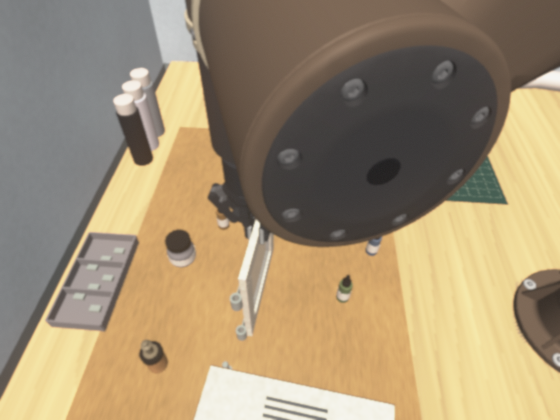

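The door's upper knuckle ring shows at (204,112) in the crop and the lower at (250,161). The pins are at about (72,153) and (127,198). I'll zoom in on the pins to separate tip from shoulder, using the clean first picture.

```bash
python3 - <<'E'
from h import *
import pickle
np.set_printoptions(precision=2,suppress=True)
t,s=pickle.load(open("c0.pkl","rb"))
t2,s2=pickle.load(open("c2.pkl","rb"))
cv2.imwrite("pics/f.png",np.hstack([crop(t,133,200,33,30,12),crop(t2,165,197,22,30,12),crop(s,215,352,0+10,30,12)]))
cap=[]
for n,(x,y) in {"nom z150":(614,183.4)}.items():
    for z in(50,75,150,175):
        p=proj(t,(x,y,z));print(z,p,(p-[133,200])*12+6)
st=[bot.state() for _ in range(3)];print([a["eef_pos"] for a in st],st[0]["clock"])
E
```

```text
50 [155.47 219.18] [275.65 236.18]
75 [152.92 217.23] [245.02 212.75]
150 [144.6  210.86] [145.24 136.29]
175 [141.59 208.54] [109.06 108.52]
[array([593.51,   0.25, 205.53]), array([593.51,   0.25, 205.53]), array([593.51,   0.25, 205.53])] 7.4
```

View pics/f.png

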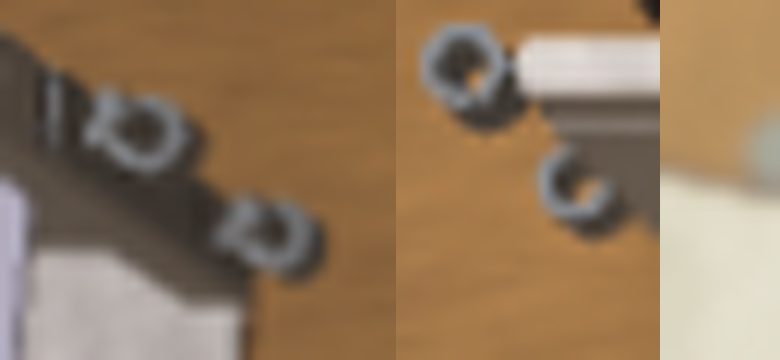

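```bash
python3 - <<'E'
from h import *
import pickle
np.set_printoptions(precision=2,suppress=True)
t,s=pickle.load(open("c2.pkl","rb"))
f=lambda x,y,ox,oy:((x-6)/12+ox,(y-6)/12+oy)
for n,c,z in(("pinU sh",(145,132),150),("pinU tip",(104,102),175),("pinL sh",(271,235),50),("pinL tip",(230,222),75)):print(n,onz(t,f(*c,133,200),z))
for z0 in(54,57):
  print(z0,"knU",onz(t,f(66,66,165,197),z0+156),"knL",onz(t,f(181,184,165,197),z0+56))
E
```

```text
pinU sh [614.87 183.4  150.  ]
pinU tip [615.4  184.32 175.  ]
pinL sh [614.37 184.39  50.  ]
pinL tip [612.4  186.71  75.  ]
54 knU [612.29 108.65 210.  ] knL [611.46 108.08 110.  ]
57 knU [611.49 108.01 213.  ] knL [610.74 107.5  113.  ]
```

{"api": "carry_out", "payload": {
  "rows": [
    [0, 0, 0, 0, 0, 0, 0],
    [0, 0, 0, 0, 0, 0, 0],
    [0, 0, 0, 0, 0, 0, 0],
    [0, 0, 0, 0, 0, 0, 0],
    [0, 0, 0, 0, 0, 0, 0]
  ]
}}

```text
clock: 7.9
eef_pos: [596.2, 0.3, 209.9]
tcp_rot: [[-0.116, -0.993, 0.001], [-0.993, 0.116, 0.0], [-0.0, -0.001, -1.0]]
force: [-0.3, 0.2, -2.3]
gripper_width: 9.0
gripper_force: 49.1
```

{"api": "carry_out", "payload": {
  "rows": [
    [0, -0.0382, 0.0033, 0, 0, 0, 0],
    [0, -0.0382, 0.0033, 0, 0, 0, 0],
    [0, -0.0382, 0.0033, 0, 0, 0, 0],
    [0, -0.0382, 0.0033, 0, 0, 0, 0],
    [0, 0, 0, 0, 0, 0, 0]
  ]
}}

```text
clock: 8.4
eef_pos: [598.6, 78.8, 209.5]
tcp_rot: [[-0.114, -0.993, 0.001], [-0.993, 0.114, 0.0], [-0.0, -0.0, -1.0]]
force: [0.3, 0.4, -1.0]
gripper_width: 9.3
gripper_force: 49.0
```

{"api": "carry_out", "payload": {
  "rows": [
    [0, 0, 0, 0.004, 0, 0, 0],
    [0, 0, 0, 0.004, 0, 0, 0],
    [0, 0, 0, 0.004, 0, 0, 0],
    [0, 0, 0, 0.004, 0, 0, 0],
    [0, 0, 0, 0, 0, 0, 0]
  ]
}}

```text
clock: 8.9
eef_pos: [598.1, 76.5, 200.9]
tcp_rot: [[-0.117, -0.993, -0.001], [-0.993, 0.117, -0.0], [0.0, 0.001, -1.0]]
force: [0.8, 0.7, -1.8]
gripper_width: 9.4
gripper_force: 49.0
```

{"api": "carry_out", "payload": {
  "rows": [
    [0, 0, 0, 0, 0, 0, 0],
    [0, 0, 0, 0, 0, 0, 0],
    [0, 0, 0, 0, 0, 0, 0],
    [0, 0, 0, 0, 0, 0, 0],
    [0, 0, 0, 0, 0, 0, 0]
  ]
}}

```text
clock: 9.4
eef_pos: [598.4, 77.0, 201.4]
tcp_rot: [[-0.116, -0.993, 0.0], [-0.993, 0.116, 0.0], [-0.0, -0.0, -1.0]]
force: [0.8, -0.2, -1.0]
gripper_width: 9.1
gripper_force: 49.0
```

```bash
python3 - <<'E'
from h import *
import pickle
np.set_printoptions(precision=2,suppress=True)
t=bot.read_camera("top");pickle.dump(t,open("c3.pkl","wb"))
st=bot.state();print(st["eef_pos"],st["force"],st["moment"])
cv2.imwrite("pics/g.png",crop(t,128,188,48,42,14))
E
```

```text
[598.35  76.99 201.33] [-0.33 -0.55 -2.01] [ 0.01  0.01 -0.01]
```

View pics/g.png

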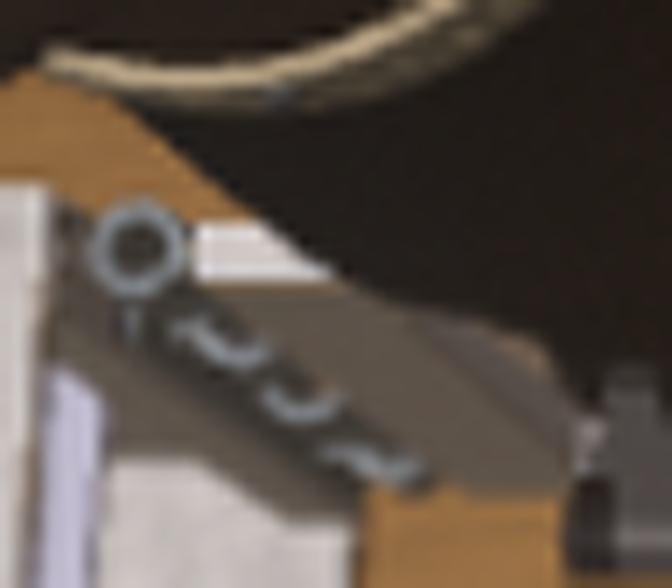

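The upper knuckle ring is centred at (138,248) in the crop, and the pin barrel arcs show beneath it at (235,350) and (390,470).

```bash
python3 - <<'E'
from h import *
import pickle
np.set_printoptions(precision=2,suppress=True)
t=pickle.load(open("c3.pkl","rb"))
for z in(205,207,209):print(onz(t,(128+(138-7)/14,188+(248-7)/14),z))
E
```

```text
[615.07 184.35 205.  ]
[614.54 183.78 207.  ]
[614.  183.2 209. ]
```

{"api": "carry_out", "payload": {
  "rows": [
    [0, 0, 0, 0.003, 0, 0, 0],
    [0, 0, 0, 0.003, 0, 0, 0],
    [0, 0, 0, 0.003, 0, 0, 0],
    [0, 0, 0, 0.003, 0, 0, 0],
    [0, 0, 0, 0.002, 0, 0, 0]
  ]
}}

```text
clock: 9.95
eef_pos: [598.2, 76.9, 194.0]
tcp_rot: [[-0.116, -0.993, -0.0], [-0.993, 0.116, -0.0], [0.0, 0.0, -1.0]]
force: [0.4, 0.1, -2.3]
gripper_width: 9.3
gripper_force: 49.0
```

{"api": "carry_out", "payload": {
  "rows": [
    [0, 0, 0, 0.002, 0, 0, 0],
    [0, 0, 0, 0.002, 0, 0, 0],
    [0, 0, 0, 0.002, 0, 0, 0],
    [0, 0, 0, 0, 0, 0, 0],
    [0, 0, 0, 0, 0, 0, 0]
  ]
}}

```text
clock: 10.45
eef_pos: [598.3, 77.0, 191.3]
tcp_rot: [[-0.116, -0.993, 0.0], [-0.993, 0.116, -0.0], [0.0, -0.0, -1.0]]
force: [1.1, -0.0, -1.6]
gripper_width: 9.3
gripper_force: 49.0
```

{"api": "carry_out", "payload": {
  "rows": [
    [0, 0, 0, 0.002, 0, 0, 0],
    [0, 0, 0, 0.002, 0, 0, 0],
    [0, 0, 0, 0, 0, 0, 0],
    [0, 0, 0, 0, 0, 0, 0],
    [0, 0, 0, 0, 0, 0, 0]
  ]
}}

```text
clock: 10.95
eef_pos: [598.4, 76.9, 189.4]
tcp_rot: [[-0.116, -0.993, 0.0], [-0.993, 0.116, 0.0], [-0.0, -0.0, -1.0]]
force: [0.5, -0.1, -2.2]
gripper_width: 9.3
gripper_force: 49.0
```

{"api": "carry_out", "payload": {
  "rows": [
    [0, 0, 0, 0.002, 0, 0, 0],
    [0, 0, 0, 0.002, 0, 0, 0],
    [0, 0, 0, 0, 0, 0, 0],
    [0, 0, 0, 0, 0, 0, 0],
    [0, 0, 0, 0, 0, 0, 0]
  ]
}}

```text
clock: 11.45
eef_pos: [598.3, 77.0, 187.3]
tcp_rot: [[-0.116, -0.993, -0.0], [-0.993, 0.116, -0.0], [0.0, 0.0, -1.0]]
force: [0.5, -0.9, -1.6]
gripper_width: 9.5
gripper_force: 49.0
```

{"api": "carry_out", "payload": {
  "rows": [
    [0, 0, 0, 0.002, 0, 0, 0],
    [0, 0, 0, 0.002, 0, 0, 0],
    [0, 0, 0, 0, 0, 0, 0],
    [0, 0, 0, 0, 0, 0, 0],
    [0, 0, 0, 0, 0, 0, 0]
  ]
}}

```text
clock: 11.95
eef_pos: [598.4, 77.0, 185.3]
tcp_rot: [[-0.116, -0.993, 0.0], [-0.993, 0.116, 0.0], [-0.0, -0.0, -1.0]]
force: [-0.4, -0.2, -1.1]
gripper_width: 9.1
gripper_force: 49.0
```

{"api": "carry_out", "payload": {
  "rows": [
    [0, 0, 0, 0.002, 0, 0, 0],
    [0, 0, 0, 0.002, 0, 0, 0],
    [0, 0, 0, 0.002, 0, 0, 0],
    [0, 0, 0, 0, 0, 0, 0],
    [0, 0, 0, 0, 0, 0, 0]
  ]
}}

```text
clock: 12.45
eef_pos: [598.3, 76.9, 182.3]
tcp_rot: [[-0.116, -0.993, -0.0], [-0.993, 0.116, -0.0], [0.0, 0.0, -1.0]]
force: [0.2, -0.0, -1.8]
gripper_width: 9.8
gripper_force: 49.0
```

{"api": "carry_out", "payload": {
  "rows": [
    [0, 0, 0, 0.002, 0, 0, 0],
    [0, 0, 0, 0.002, 0, 0, 0],
    [0, 0, 0, 0.002, 0, 0, 0],
    [0, 0, 0, 0, 0, 0, 0],
    [0, 0, 0, 0, 0, 0, 0]
  ]
}}

```text
clock: 12.95
eef_pos: [598.3, 77.0, 179.2]
tcp_rot: [[-0.116, -0.993, -0.0], [-0.993, 0.116, -0.0], [0.0, 0.0, -1.0]]
force: [-1.4, 1.2, -2.4]
gripper_width: 9.1
gripper_force: 49.0
```

```bash
python3 - <<'E'
from h import *
t=bot.read_camera("top");import pickle;pickle.dump(t,open("c4.pkl","wb"))
st=bot.state();print(st["eef_pos"],st["force"],st["moment"])
cv2.imwrite("pics/h.png",crop(t,128,188,48,42,14))
E
```

```text
[598.37420455  76.97651199 179.32553886] [ 0.33264625 -0.76136333 -1.6644306 ] [-0.02631201  0.00138037  0.03107813]
```

View pics/h.png

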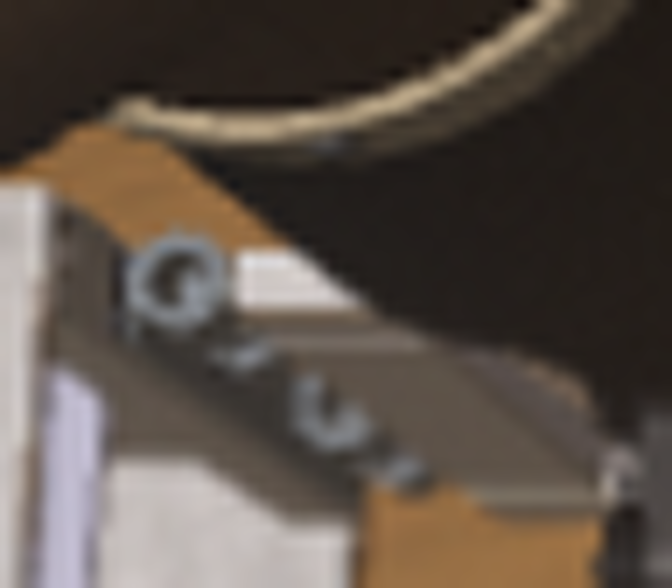

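The pin tip is visible inside the upper knuckle's ring at (190,285), so the door is on its pins. That was my tenth picture, so from here I'll work from force and numbers only. I'll lower it until it seats.

{"api": "carry_out", "payload": {
  "rows": [
    [0, 0, 0, 0.003, 0, 0, 0],
    [0, 0, 0, 0.003, 0, 0, 0],
    [0, 0, 0, 0.003, 0, 0, 0],
    [0, 0, 0, 0.003, 0, 0, 0],
    [0, 0, 0, 0, 0, 0, 0]
  ]
}}

```text
clock: 13.5
eef_pos: [598.2, 76.9, 172.9]
tcp_rot: [[-0.116, -0.993, -0.001], [-0.993, 0.116, -0.0], [0.0, 0.0, -1.0]]
force: [0.3, 0.5, -2.4]
gripper_width: 9.5
gripper_force: 49.0
```

{"api": "carry_out", "payload": {
  "rows": [
    [0, 0, 0, 0.002, 0, 0, 0],
    [0, 0, 0, 0.002, 0, 0, 0],
    [0, 0, 0, 0.002, 0, 0, 0],
    [0, 0, 0, 0.002, 0, 0, 0],
    [0, 0, 0, 0, 0, 0, 0]
  ]
}}

```text
clock: 14.0
eef_pos: [598.2, 76.9, 169.1]
tcp_rot: [[-0.116, -0.993, -0.0], [-0.993, 0.116, -0.0], [0.0, 0.0, -1.0]]
force: [0.5, -0.1, -1.7]
gripper_width: 9.2
gripper_force: 49.0
```

{"api": "carry_out", "payload": {
  "rows": [
    [0, 0, 0, 0.002, 0, 0, 0],
    [0, 0, 0, 0.002, 0, 0, 0],
    [0, 0, 0, 0, 0, 0, 0],
    [0, 0, 0, 0, 0, 0, 0],
    [0, 0, 0, 0, 0, 0, 0]
  ]
}}

```text
clock: 14.5
eef_pos: [598.4, 77.0, 167.4]
tcp_rot: [[-0.116, -0.993, 0.0], [-0.993, 0.116, 0.0], [-0.0, -0.0, -1.0]]
force: [0.0, 1.0, -3.0]
gripper_width: 9.6
gripper_force: 49.0
```

{"api": "carry_out", "payload": {
  "rows": [
    [0, 0, 0, 0.002, 0, 0, 0],
    [0, 0, 0, 0.001, 0, 0, 0],
    [0, 0, 0, 0, 0, 0, 0],
    [0, 0, 0, 0, 0, 0, 0],
    [0, 0, 0, 0, 0, 0, 0]
  ]
}}

```text
clock: 15.0
eef_pos: [598.5, 76.9, 166.1]
tcp_rot: [[-0.116, -0.993, 0.0], [-0.993, 0.116, -0.0], [-0.0, -0.0, -1.0]]
force: [-1.3, -1.6, 2.0]
gripper_width: 9.2
gripper_force: 49.7
```

{"api": "carry_out", "payload": {
  "rows": [
    [0, 0, 0, 0.002, 0, 0, 0],
    [0, 0, 0, 0, 0, 0, 0],
    [0, 0, 0, 0, 0, 0, 0],
    [0, 0, 0, 0, 0, 0, 0],
    [0, 0, 0, 0, 0, 0, 0]
  ]
}}

```text
clock: 15.5
eef_pos: [598.7, 76.6, 165.8]
tcp_rot: [[-0.116, -0.993, 0.001], [-0.993, 0.116, -0.0], [0.0, -0.001, -1.0]]
force: [-1.7, -3.2, 6.5]
gripper_width: 9.0
gripper_force: 50.4
```

Contact came at TCP z of about 166, which is the expected home height. I'll relieve the load slightly and start the swing about the hinge line.

{"api": "carry_out", "payload": {
  "rows": [
    [0, 0, 0, -0.0016, 0, 0, 0],
    [0, -0.00055, 0.00757, 0, 0, 0, 0.00556],
    [0, -0.00055, 0.00757, 0, 0, 0, 0.00556],
    [0, -0.00055, 0.00757, 0, 0, 0, 0.00556],
    [0, -0.00055, 0.00757, 0, 0, 0, 0.00556]
  ],
  "squeeze": 40
}}

```text
clock: 16.0
eef_pos: [584.0, 80.4, 166.0]
tcp_rot: [[-0.255, -0.967, 0.001], [-0.967, 0.255, -0.0], [-0.0, -0.001, -1.0]]
force: [0.5, -2.8, 2.0]
gripper_width: 9.3
gripper_force: 49.8
```

{"api": "carry_out", "payload": {
  "rows": [
    [0, -0.00055, 0.00757, 0, 0, 0, 0.00556],
    [0, -0.00055, 0.00757, 0, 0, 0, 0.00556],
    [0, -0.00055, 0.00757, 0, 0, 0, 0.00556],
    [0, -0.00055, 0.00757, 0, 0, 0, 0.00556],
    [0, 0, 0, 0, 0, 0, 0]
  ]
}}

```text
clock: 16.5
eef_pos: [569.8, 86.2, 166.0]
tcp_rot: [[-0.386, -0.922, 0.001], [-0.922, 0.386, 0.0], [-0.0, -0.001, -1.0]]
force: [0.7, -3.5, 2.9]
gripper_width: 9.1
gripper_force: 49.7
```

{"api": "carry_out", "payload": {
  "rows": [
    [0, -0.00137, 0.0151, 0, 0, 0, 0.01111],
    [0, -0.00137, 0.0151, 0, 0, 0, 0.01111],
    [0, -0.00137, 0.0151, 0, 0, 0, 0.01111],
    [0, -0.00137, 0.0151, 0, 0, 0, 0.01111],
    [0, 0, 0, 0, 0, 0, 0]
  ]
}}

```text
clock: 17.0
eef_pos: [544.6, 103.3, 165.9]
tcp_rot: [[-0.625, -0.781, 0.001], [-0.781, 0.625, 0.0], [-0.001, -0.001, -1.0]]
force: [2.5, -3.5, 0.9]
gripper_width: 9.3
gripper_force: 49.8
```

{"api": "carry_out", "payload": {
  "rows": [
    [0, -0.00137, 0.0151, 0, 0, 0, 0.01111],
    [0, -0.00137, 0.0151, 0, 0, 0, 0.01111],
    [0, -0.00137, 0.0151, 0, 0, 0, 0.01111],
    [0, -0.00137, 0.0151, 0, 0, 0, 0.01111],
    [0, 0, 0, 0, 0, 0, 0]
  ]
}}

```text
clock: 17.5
eef_pos: [525.6, 126.3, 165.8]
tcp_rot: [[-0.815, -0.58, 0.001], [-0.58, 0.815, -0.0], [-0.001, -0.001, -1.0]]
force: [4.7, -4.6, 0.1]
gripper_width: 9.0
gripper_force: 50.2
```

{"api": "carry_out", "payload": {
  "rows": [
    [0, -0.00137, 0.0151, 0, 0, 0, 0.01111],
    [0, -0.00137, 0.0151, 0, 0, 0, 0.01111],
    [0, -0.00137, 0.0151, 0, 0, 0, 0.01111],
    [0, 0, 0, 0, 0, 0, 0],
    [0, 0, 0, 0, 0, 0, 0]
  ]
}}

```text
clock: 18.0
eef_pos: [516.0, 146.1, 165.7]
tcp_rot: [[-0.916, -0.4, 0.001], [-0.4, 0.916, -0.0], [-0.001, -0.001, -1.0]]
force: [5.7, -4.0, -0.5]
gripper_width: 9.2
gripper_force: 50.4
```

```bash
python3 - <<'E'
from station import bot
import numpy as np
s=bot.state();R=s["tcp_rot"];print(s["eef_pos"],s["force"],s["moment"],s["joint_positions"],np.degrees(np.arctan2(R[1,0],R[0,0])))
print(s["eef_pos"]+R@[-108.5,-6,0])
E
```

```text
[515.98726581 146.13588471 165.71551555] [ 5.65639153 -3.99392613 -0.46585003] [-1.62750556 -2.28346386 -0.6758245 ] [ 3.68093995e+01  1.06059722e+01 -2.22166385e+01  6.49063715e-02
 -5.71401962e+01 -1.03247617e+02] -156.40299941662673
[617.81666189 184.07023207 165.81237993]
```

The door is on the pins at about 30° open, and the forces are small. I'll let go here because the inner finger can't fit in the 4 mm closing gap. Then I'll go over the top and push the outer face with shut fingers.

{"api": "carry_out", "payload": {
  "rows": [
    [0, -0.001, -0.003, 0, 0, 0, 0],
    [0, 0, 0, 0, 0, 0, 0],
    [0.1, 0, 0, 0, 0, 0, 0],
    [0.12, 0, 0, 0, 0, 0, 0],
    [0.15, 0, 0, 0, 0, 0, 0]
  ]
}}

```text
clock: 18.5
eef_pos: [515.4, 145.4, 165.1]
tcp_rot: [[-0.918, -0.397, -0.001], [-0.397, 0.918, -0.0], [0.001, 0.0, -1.0]]
force: [-0.1, -0.3, -0.4]
gripper_width: 12.8
gripper_force: 0.0
```

{"api": "carry_out", "payload": {
  "rows": [
    [0.2, 0, 0, 0, 0, 0, 0],
    [0.25, 0, 0, 0, 0, 0, 0],
    [0.3, 0, 0, 0, 0, 0, 0],
    [0.3, 0, 0, 0, 0, 0, 0],
    [0.3, 0, 0, 0, 0, 0, 0]
  ]
}}

```text
clock: 19.0
eef_pos: [515.9, 145.4, 165.6]
tcp_rot: [[-0.918, -0.396, -0.0], [-0.396, 0.918, -0.0], [0.0, 0.0, -1.0]]
force: [-0.2, 0.2, 0.1]
gripper_width: 25.9
gripper_force: 0.0
```

{"api": "carry_out", "payload": {
  "rows": [
    [0.3, 0, 0, -0.01, 0, 0, 0],
    [0.3, 0, 0, -0.03, 0, 0, 0],
    [0.3, 0, 0, -0.06, 0, 0, 0],
    [0.3, 0, 0, -0.06, 0, 0, 0],
    [0.3, 0, 0, 0, 0, 0, 0]
  ]
}}

```text
clock: 19.5
eef_pos: [518.1, 146.2, 250.4]
tcp_rot: [[-0.918, -0.397, 0.007], [-0.397, 0.918, 0.003], [-0.007, 0.0, -1.0]]
force: [-0.6, -0.4, 0.0]
gripper_width: 25.2
gripper_force: 0.0
```

```bash
python3 - <<'E'
from h import *
import pickle
t=bot.read_camera("top");s=bot.read_camera("side");pickle.dump((t,s),open("c5.pkl","wb"))
st=bot.state();print(st["eef_pos"],st["force"])
h=np.array([617.5,184])
# predicted pixel positions, knuckle & door top free edge
for n,X in(("knU",(615,184,172)),("hingeEnd",(600,170,196)),("free",(*(np.array([615,184])+200*np.array([-.916,-.4])),196))):print(n,proj(t,X),proj(s,X))
E
```

```text
[516.17687171 145.60451301 246.51505044] [ 0.94980484 -1.07822781 -0.82020659]
knU [141.68182402 208.43729626] [226.4884512  367.36087315]
hingeEnd [145.06294365 211.84396729] [238.432511   350.28486233]
free [179.3970875  283.35498987] [370.48039611 311.70052522]
```

{"api": "carry_out", "payload": {
  "rows": [
    [0, 0.04, -0.036, 0, 0, 0, 0],
    [0, 0.04, -0.036, 0, 0, 0, 0],
    [0, 0, 0, 0, 0, 0, 0],
    [0, 0, 0, 0, 0, 0, 0],
    [0, 0, 0, 0, 0, 0, 0]
  ]
}}

```text
clock: 20.1
eef_pos: [493.6, 96.7, 245.1]
tcp_rot: [[-0.918, -0.396, -0.001], [-0.396, 0.918, -0.0], [0.001, -0.0, -1.0]]
force: [0.1, 0.5, 0.5]
gripper_width: 0.2
gripper_force: 0.0
```

{"api": "carry_out", "payload": {
  "rows": [
    [0, 0, 0, 0.05, 0, 0, 0],
    [0, 0, 0, 0.05, 0, 0, 0],
    [0, 0, 0, 0.03, 0, 0, 0],
    [0, 0, 0, 0.018, 0, 0, 0],
    [0, 0, 0, 0, 0, 0, 0]
  ]
}}

```text
clock: 20.6
eef_pos: [493.1, 96.6, 170.3]
tcp_rot: [[-0.918, -0.396, -0.002], [-0.396, 0.918, -0.001], [0.003, -0.0, -1.0]]
force: [-0.4, 0.4, 0.1]
gripper_width: 0.1
gripper_force: 0.0
```

{"api": "carry_out", "payload": {
  "rows": [
    [0, 0, 0.006, 0, 0, 0, 0],
    [0, 0, 0.006, 0, 0, 0, 0],
    [0, 0, 0.006, 0, 0, 0, 0],
    [0, 0, 0.006, 0, 0, 0, 0],
    [0, 0, 0.004, 0, 0, 0, 0]
  ]
}}

```text
clock: 21.1
eef_pos: [487.9, 109.7, 172.0]
tcp_rot: [[-0.918, -0.396, 0.001], [-0.396, 0.918, 0.0], [-0.001, 0.0, -1.0]]
force: [-0.0, 0.5, -0.3]
gripper_width: 0.2
gripper_force: 0.0
```

{"api": "carry_out", "payload": {
  "rows": [
    [0, 0.00056, 0.00518, 0, 0, 0, 0.00278],
    [0, 0.00056, 0.00518, 0, 0, 0, 0.00278],
    [0, 0.00056, 0.00518, 0, 0, 0, 0.00278],
    [0, 0.00056, 0.00518, 0, 0, 0, 0.00278],
    [0, 0.00056, 0.00518, 0, 0, 0, 0.00278]
  ]
}}

```text
clock: 21.6
eef_pos: [481.9, 121.0, 171.6]
tcp_rot: [[-0.95, -0.313, -0.0], [-0.313, 0.95, -0.0], [0.0, -0.0, -1.0]]
force: [0.2, -0.1, -0.8]
gripper_width: 0.1
gripper_force: 0.0
```

{"api": "carry_out", "payload": {
  "rows": [
    [0, 0.00056, 0.00518, 0, 0, 0, 0.00278],
    [0, 0.00056, 0.00518, 0, 0, 0, 0.00278],
    [0, 0.00056, 0.00518, 0, 0, 0, 0.00278],
    [0, 0.00056, 0.00518, 0, 0, 0, 0.00278],
    [0, 0.00056, 0.00518, 0, 0, 0, 0.00278]
  ]
}}

```text
clock: 22.1
eef_pos: [476.9, 133.1, 171.6]
tcp_rot: [[-0.973, -0.229, -0.0], [-0.229, 0.973, 0.0], [0.0, 0.0, -1.0]]
force: [0.5, -0.5, 0.8]
gripper_width: -0.1
gripper_force: 0.0
```

{"api": "carry_out", "payload": {
  "rows": [
    [0, 0.00056, 0.00518, 0, 0, 0, 0.00278],
    [0, 0.00056, 0.00518, 0, 0, 0, 0.00278],
    [0, 0.00056, 0.00518, 0, 0, 0, 0.00278],
    [0, 0.00056, 0.00518, 0, 0, 0, 0.00278],
    [0, 0.00056, 0.00518, 0, 0, 0, 0.00278]
  ]
}}

```text
clock: 22.6
eef_pos: [473.0, 145.5, 171.6]
tcp_rot: [[-0.99, -0.143, -0.0], [-0.143, 0.99, -0.0], [0.0, -0.0, -1.0]]
force: [-0.3, 0.1, 0.6]
gripper_width: 0.2
gripper_force: 0.1
```

{"api": "carry_out", "payload": {
  "rows": [
    [0, 0.00056, 0.00518, 0, 0, 0, 0.00278],
    [0, 0.00056, 0.00518, 0, 0, 0, 0.00278],
    [0, 0.00056, 0.00518, 0, 0, 0, 0.00278],
    [0, 0.00056, 0.00518, 0, 0, 0, 0.00278],
    [0, 0.00056, 0.00518, 0, 0, 0, 0.00278]
  ]
}}

```text
clock: 23.1
eef_pos: [470.2, 158.2, 171.6]
tcp_rot: [[-0.998, -0.056, -0.0], [-0.056, 0.998, -0.0], [0.0, -0.0, -1.0]]
force: [-0.2, -0.5, 0.2]
gripper_width: -0.0
gripper_force: 0.1
```

```bash
python3 - <<'E'
from h import *
st=bot.state();R=st["tcp_rot"];p=st["eef_pos"];print(p,st["force"],st["moment"],np.degrees(np.arctan2(R[1,0],R[0,0])))
a=np.radians(173.3);y=np.array([np.cos(a),np.sin(a)]);x=np.array([y[1],-y[0]]);d=p[:2]-[614,183.4]
print("cab frame",d@x,d@y,x)
E
```

```text
[470.18189638 158.24493422 171.58782626] [-0.23467306 -0.53479422  0.21196589] [-0.01336377 -0.05923918 -0.06670804] -176.77045205612467
cab frame -41.76263717473882 139.90105931924194 [0.11667074 0.99317065]
```

{"api": "carry_out", "payload": {
  "rows": [
    [0, 0.00056, 0.00518, 0, 0, 0, 0.00278],
    [0, 0.00056, 0.00518, 0, 0, 0, 0.00278],
    [0, 0.00056, 0.00518, 0, 0, 0, 0.00278],
    [0, 0.00056, 0.00518, 0, 0, 0, 0.00278],
    [0, 0.00028, 0.00259, 0, 0, 0, 0.00139]
  ]
}}

```text
clock: 23.6
eef_pos: [468.6, 169.9, 171.6]
tcp_rot: [[-1.0, 0.022, 0.0], [0.022, 1.0, 0.0], [-0.0, 0.0, -1.0]]
force: [0.2, 0.3, 0.2]
gripper_width: -0.1
gripper_force: 0.1
```

{"api": "carry_out", "payload": {
  "rows": [
    [0, 0.00028, 0.00259, 0, 0, 0, 0.00139],
    [0, 0.00028, 0.00259, 0, 0, 0, 0.00139],
    [0, 0.00028, 0.00259, 0, 0, 0, 0.00139],
    [0, 0.00028, 0.00259, 0, 0, 0, 0.00139],
    [0, 0.00028, 0.00259, 0, 0, 0, 0.00139]
  ]
}}

```text
clock: 24.1
eef_pos: [468.2, 176.2, 171.6]
tcp_rot: [[-0.998, 0.065, -0.0], [0.065, 0.998, 0.0], [0.0, 0.0, -1.0]]
force: [0.3, -0.1, 0.4]
gripper_width: -0.1
gripper_force: 0.1
```

```bash
cat > c.py <<'E'
from h import *
st=bot.state();R=st["tcp_rot"];p=st["eef_pos"];print(p,st["force"],st["moment"],np.degrees(np.arctan2(R[1,0],R[0,0]))%360)
a=np.radians(173.3);y=np.array([np.cos(a),np.sin(a)]);x=np.array([y[1],-y[0]]);d=p[:2]-[614,183.4]
print("cab frame",d@x,d@y)
E
python3 c.py
```

```text
[468.21146975 176.24982824 171.59697069] [ 0.32968468 -0.10177592  0.35048766] [-0.04852763  0.0070397  -0.00288171] 176.26939005935188
cab frame -24.110596013620814 143.95867347485225
```

{"api": "carry_out", "payload": {
  "rows": [
    [0, 0.00028, 0.00259, 0, 0, 0, 0.00139],
    [0, 0.00028, 0.00259, 0, 0, 0, 0.00139],
    [0, 0.00028, 0.00259, 0, 0, 0, 0.00139],
    [0, 0.00028, 0.00259, 0, 0, 0, 0.00139],
    [0, 0.00028, 0.00259, 0, 0, 0, 0.00139]
  ]
}}

```text
clock: 24.6
eef_pos: [468.1, 182.8, 171.6]
tcp_rot: [[-0.994, 0.109, 0.0], [0.109, 0.994, 0.0], [-0.0, 0.0, -1.0]]
force: [-0.2, -0.6, -0.1]
gripper_width: 0.2
gripper_force: 0.1
```

{"api": "carry_out", "payload": {
  "rows": [
    [0, 0, 0.0015, 0, 0, 0, 0],
    [0, 0, 0.0015, 0, 0, 0, 0],
    [0, 0, 0.0015, 0, 0, 0, 0],
    [0, 0, 0, 0, 0, 0, 0],
    [0, 0, 0, 0, 0, 0, 0]
  ]
}}

```text
clock: 25.1
eef_pos: [468.3, 184.9, 171.6]
tcp_rot: [[-0.994, 0.108, -0.0], [0.108, 0.994, -0.0], [0.0, -0.0, -1.0]]
force: [-0.2, -0.4, 0.4]
gripper_width: -0.0
gripper_force: 0.0
```

```bash
python3 c.py
```

```text
[468.27784938 184.88669118 171.58886967] [-0.17247935 -0.36462233  0.4158874 ] [-0.08956333 -0.0284842  -0.01361336] 173.81030201371516
cab frame -15.524972684002597 144.90041633572886
```

{"api": "carry_out", "payload": {
  "rows": [
    [0, 0, 0.001, 0, 0, 0, 0],
    [0, 0, 0.001, 0, 0, 0, 0],
    [0, 0, 0.001, 0, 0, 0, 0],
    [0, 0, 0, 0, 0, 0, 0],
    [0, 0, 0, 0, 0, 0, 0]
  ]
}}

```text
clock: 25.6
eef_pos: [468.4, 186.4, 171.6]
tcp_rot: [[-0.994, 0.108, -0.0], [0.108, 0.994, -0.0], [0.0, -0.0, -1.0]]
force: [-0.2, -0.2, 0.8]
gripper_width: -0.2
gripper_force: 0.1
```

{"api": "carry_out", "payload": {
  "rows": [
    [0, 0, 0.001, 0, 0, 0, 0],
    [0, 0, 0.001, 0, 0, 0, 0],
    [0, 0, 0.001, 0, 0, 0, 0],
    [0, 0, 0, 0, 0, 0, 0],
    [0, 0, 0, 0, 0, 0, 0]
  ]
}}

```text
clock: 26.1
eef_pos: [468.5, 187.3, 171.6]
tcp_rot: [[-0.994, 0.108, -0.0], [0.108, 0.994, -0.001], [0.0, -0.001, -1.0]]
force: [1.2, -5.2, 1.8]
gripper_width: -0.1
gripper_force: 2.3
```

Contact of about 5 N came exactly where the shut door should be (x ≈ -13 in the cabinet frame). I'll back off slowly so that it doesn't spring back.

{"api": "carry_out", "payload": {
  "rows": [
    [0, 0, 0, 0, 0, 0, 0],
    [0, 0, 0, 0, 0, 0, 0],
    [0, 0, -0.0003, 0, 0, 0, 0],
    [0, 0, -0.0003, 0, 0, 0, 0],
    [0, 0, -0.0003, 0, 0, 0, 0]
  ]
}}

```text
clock: 26.6
eef_pos: [468.5, 187.3, 171.6]
tcp_rot: [[-0.994, 0.108, -0.0], [0.108, 0.994, -0.0], [0.0, -0.0, -1.0]]
force: [0.9, -4.3, 1.5]
gripper_width: 0.3
gripper_force: 2.0
```

{"api": "carry_out", "payload": {
  "rows": [
    [0, 0, -0.0003, 0, 0, 0, 0],
    [0, 0, -0.0003, 0, 0, 0, 0],
    [0, 0, -0.0003, 0, 0, 0, 0],
    [0, 0, -0.0003, 0, 0, 0, 0],
    [0, 0, -0.0003, 0, 0, 0, 0]
  ]
}}

```text
clock: 27.1
eef_pos: [468.5, 187.1, 171.6]
tcp_rot: [[-0.994, 0.108, 0.0], [0.108, 0.994, 0.001], [-0.0, 0.001, -1.0]]
force: [0.2, -0.3, 0.6]
gripper_width: -0.3
gripper_force: 0.2
```

{"api": "carry_out", "payload": {
  "rows": [
    [0, 0, -0.0003, 0, 0, 0, 0],
    [0, 0, -0.0003, 0, 0, 0, 0],
    [0, 0, -0.0003, 0, 0, 0, 0],
    [0, 0, -0.0003, 0, 0, 0, 0],
    [0, 0, -0.0003, 0, 0, 0, 0]
  ]
}}

```text
clock: 27.6
eef_pos: [468.4, 186.0, 171.6]
tcp_rot: [[-0.994, 0.108, 0.0], [0.108, 0.994, 0.0], [-0.0, 0.0, -1.0]]
force: [0.9, -0.8, 0.1]
gripper_width: 0.0
gripper_force: 0.0
```

{"api": "carry_out", "payload": {
  "rows": [
    [0, 0, -0.0005, 0, 0, 0, 0],
    [0, 0, -0.0005, 0, 0, 0, 0],
    [0, 0, -0.001, 0, 0, 0, 0],
    [0, 0, -0.001, 0, 0, 0, 0],
    [0, 0, -0.002, 0, 0, 0, 0]
  ]
}}

```text
clock: 28.1
eef_pos: [468.1, 183.4, 171.6]
tcp_rot: [[-0.994, 0.108, 0.0], [0.108, 0.994, -0.0], [-0.0, -0.0, -1.0]]
force: [-0.2, 0.1, -0.7]
gripper_width: -0.1
gripper_force: 0.0
```

{"api": "carry_out", "payload": {
  "rows": [
    [0, 0, -0.005, 0, 0, 0, 0],
    [0, 0, -0.01, 0, 0, 0, 0],
    [0, 0, -0.02, 0, 0, 0, 0],
    [0, 0, -0.04, 0, 0, 0, 0],
    [0, 0, -0.06, 0, 0, 0, 0]
  ]
}}

```text
clock: 28.6
eef_pos: [460.6, 115.2, 171.5]
tcp_rot: [[-0.994, 0.107, -0.0], [0.107, 0.994, -0.0], [0.0, -0.0, -1.0]]
force: [0.1, -0.4, 0.5]
gripper_width: 0.0
gripper_force: 0.0
```

{"api": "carry_out", "payload": {
  "rows": [
    [0, 0, -0.06, -0.04, 0, 0, 0],
    [0, 0, -0.06, -0.08, 0, 0, 0],
    [0, 0, -0.05, -0.08, 0, 0, 0],
    [0, 0, -0.05, -0.04, 0, 0, 0],
    [0, 0, 0, 0, 0, 0, 0]
  ]
}}

```text
clock: 29.1
eef_pos: [449.3, 4.1, 295.1]
tcp_rot: [[-0.994, 0.11, 0.006], [0.11, 0.994, 0.002], [-0.006, 0.002, -1.0]]
force: [0.4, 0.1, -0.6]
gripper_width: 0.5
gripper_force: 0.0
```

```bash
python3 c.py; python3 - <<'E'
from h import *
import pickle
np.set_printoptions(precision=1,suppress=True)
t=bot.read_camera("top");s=bot.read_camera("side");pickle.dump((t,s),open("c6.pkl","wb"))
a=np.radians(173.3);y=np.array([np.cos(a),np.sin(a)]);x=np.array([y[1],-y[0]]);o=np.array([614,183.4])
# scan across door top (z=196) along cabinet -x..+x at several y
g=cv2.cvtColor(t["color"],cv2.COLOR_BGR2GRAY)
for yy in(40,90,140,185):
    xs=np.arange(-30,16,2.)
    print(yy,[int(g[tuple(np.round(proj(t,(*(o+q*x+yy*y),196))[::-1]).astype(int))]) for q in xs])
E
```

```text
[449.28655205   4.12403922 295.14356964] [ 0.4198607   0.14238781 -0.64879054] [ 0.08992942 -0.00661968 -0.03148736] 173.672989973332
cab frame -197.26886179348824 142.67230360169367
40 [52, 51, 52, 52, 52, 52, 52, 52, 53, 53, 53, 53, 53, 53, 52, 53, 53, 56, 78, 91, 91, 92, 76]
90 [50, 52, 51, 54, 55, 54, 54, 54, 54, 55, 54, 51, 64, 95, 96, 96, 72, 83, 61, 41, 53, 50, 51]
140 [76, 77, 77, 75, 69, 66, 58, 64, 58, 58, 61, 66, 66, 68, 67, 69, 71, 70, 70, 71, 71, 73, 74]
185 [48, 49, 47, 49, 50, 50, 52, 51, 52, 52, 52, 54, 53, 54, 54, 55, 56, 55, 55, 56, 56, 57, 57]
```

{"api": "carry_out", "payload": {
  "rows": [
    [0, 0, -0.09, 0, 0, 0, 0],
    [0, 0, -0.09, 0, 0, 0, 0],
    [0, 0, -0.09, 0, 0, 0, 0],
    [0, 0, -0.09, 0, 0, 0, 0],
    [0, 0, -0.09, 0, 0, 0, 0]
  ]
}}

```text
clock: 29.7
eef_pos: [423.6, -217.9, 290.4]
tcp_rot: [[-0.994, 0.107, -0.002], [0.107, 0.994, 0.001], [0.002, 0.0, -1.0]]
force: [1.3, 0.4, -0.2]
gripper_width: -0.3
gripper_force: 0.0
```

{"api": "carry_out", "payload": {
  "rows": [
    [0, 0, -0.09, 0, 0, 0, 0],
    [0, 0, -0.09, 0, 0, 0, 0],
    [0, 0, 0, 0, 0, 0, 0],
    [0, 0, 0, 0, 0, 0, 0],
    [0, 0, 0, 0, 0, 0, 0]
  ]
}}

```text
clock: 30.2
eef_pos: [414.7, -305.4, 290.6]
tcp_rot: [[-0.994, 0.107, -0.002], [0.107, 0.994, 0.001], [0.002, 0.001, -1.0]]
force: [-0.2, 0.7, 0.7]
gripper_width: -0.2
gripper_force: 0.0
```

```bash
python3 - <<'E'
from h import *
import pickle
np.set_printoptions(precision=1,suppress=True)
t=bot.read_camera("top");s=bot.read_camera("side");pickle.dump((t,s),open("c7.pkl","wb"))
t0,s0=pickle.load(open("c0.pkl","rb"))
a=np.radians(173.3);y=np.array([np.cos(a),np.sin(a)]);x=np.array([y[1],-y[0]]);o=np.array([614,183.4])
for nm,c in(("now",t),("before",t0)):
  g=cv2.cvtColor(c["color"],cv2.COLOR_BGR2GRAY).astype(np.float32)
  for yy in(25,60,100,150,190):
    p=np.array([proj(c,(*(o+q*x+yy*y),196)) for q in np.arange(-24,18,2.)],np.float32)
    print(nm,yy,cv2.remap(g,p[:,0],p[:,1],cv2.INTER_LINEAR).ravel().astype(int))
# bystanders: image change around each
for n,uv in(("dropA",(292,175)),("fig",(172,165)),("jar",(255,152)),("dropG",(241,280)),("dropB",(291,300)),("cup",(368,168)),("pal",(397,213)),("panel",(340,238))):
  u,v=uv;r=14;print(n,cv2.absdiff(t["color"],t0["color"])[v-r:v+r,u-r:u+r].mean().round(1),end="; ")
  X=onz(t,uv,30);u,v=proj(s,X).astype(int);print(cv2.absdiff(s["color"],s0["color"])[v-r:v+r,u-r:u+r].mean().round(1))
E
```

```text
now 25 [ 61  65  67  68  70  69  68  87 112 102  88  88 102 178 226 224 224 222
 213 207 178]
now 60 [ 99 107 116 119 124 125 125 124 116  88  89  95 139 193 221 223 223 221
 212 209 186]
now 100 [125 124 124 124 124 125 125 121 108  89  89 108 163 203 216 217 216 214
 209 207 185]
now 150 [125 125 125 124 123 122 123 116 101  88  89 104 179 215 218 216 203 193
 200 202 197]
now 190 [ 85  85  86  86  87  87  96  99  92  87  94 125 202 216 217 218 142  62
  80  89  94]
before 25 [ 48  52  54  54  56  60  64  69  74  77  80  81  81  82  83  94 124 174
 175 171 145]
before 60 [173 174 176 177 179 180 179 178 178 181 180 179 180 180 176 160 144 175
 176 174 152]
before 100 [180 176 176 176 178 181 181 179 177 179 182 181 179 179 175 161 145 152
 174 171 152]
before 150 [181 184 184 179 175 173 174 174 175 179 184 184 178 176 177 164 151 154
 165 167 163]
before 190 [114 109 103  98  86  80  75  71  70  70  69  68  70  54  42  40  42  51
  65  71  76]
dropA 28.1; 0.6
fig 21.2; 0.7
jar 16.0; 0.7
dropG 27.2; 0.6
dropB 38.9; 0.6
cup 27.5; 0.6
pal 124.2; 0.3
panel 32.3; 0.6
```

```bash
python3 - <<'E'
from h import *
import pickle
t,s=pickle.load(open("c7.pkl","rb"));t0,_=pickle.load(open("c0.pkl","rb"))
a=np.radians(173.3);y=np.array([np.cos(a),np.sin(a)]);x=np.array([y[1],-y[0]]);o=np.array([614,183.4])
def edge(c,yy,z,lo,hi,sgn):
  g=cv2.cvtColor(c["color"],cv2.COLOR_BGR2GRAY).astype(np.float32);q=np.arange(lo,hi,.25)
  p=np.array([proj(c,(*(o+k*x+yy*y),z)) for k in q],np.float32)
  d=np.gradient(cv2.GaussianBlur(cv2.remap(g,p[:,0],p[:,1],cv2.INTER_LINEAR),(1,9),0).ravel())*sgn
  return q[d.argmax()]
for yy in(20,40,60,80,100,120,150,170,185,193):
  print(yy,"door outer",edge(t,yy,196,-8,8,1),"cab top now",edge(t,yy,208,10,22,1),"before",edge(t0,yy,208,8,22,1))
E
```

```text
20 door outer 2.0 cab top now 16.75 before 16.75
40 door outer 0.75 cab top now 15.5 before 15.5
60 door outer 0.25 cab top now 16.5 before 16.5
80 door outer 0.5 cab top now 15.25 before 15.25
100 door outer -0.5 cab top now 16.25 before 16.25
120 door outer -1.5 cab top now 17.0 before 17.25
150 door outer -1.0 cab top now 17.5 before 17.5
170 door outer -2.0 cab top now 16.5 before 16.5
185 door outer -1.75 cab top now 18.0 before 18.0
193 door outer -1.0 cab top now 17.25 before 17.25
```

The side view shows the bystanders unmoved. But against the cabinet's own front edge, the door's free edge still looks a few mm short of shut. I'll go back and press it home more firmly, reading force against travel.

{"api": "carry_out", "payload": {
  "rows": [
    [0, 0.004, 0.09, 0, 0, 0, 0],
    [0, 0.004, 0.09, 0, 0, 0, 0],
    [0, 0.004, 0.09, 0, 0, 0, 0],
    [0, 0.004, 0.09, 0, 0, 0, 0],
    [0, 0.004, 0.09, 0, 0, 0, 0]
  ]
}}

```text
clock: 30.8
eef_pos: [428.9, -78.7, 292.0]
tcp_rot: [[-0.994, 0.106, 0.001], [0.106, 0.994, 0.0], [-0.001, 0.001, -1.0]]
force: [1.5, 0.7, -0.3]
gripper_width: -0.6
gripper_force: 0.0
```

{"api": "carry_out", "payload": {
  "rows": [
    [0, 0.004, 0.09, 0, 0, 0, 0],
    [0, 0.004, 0.09, 0, 0, 0, 0],
    [0, 0.004, 0.09, 0, 0, 0, 0],
    [0, 0.004, 0.09, 0, 0, 0, 0],
    [0, 0.004, 0.08, 0, 0, 0, 0]
  ]
}}

```text
clock: 31.3
eef_pos: [442.2, 141.5, 292.1]
tcp_rot: [[-0.995, 0.105, 0.001], [0.105, 0.995, 0.001], [-0.001, 0.001, -1.0]]
force: [1.5, -0.5, 0.3]
gripper_width: 0.1
gripper_force: 0.0
```

{"api": "carry_out", "payload": {
  "rows": [
    [0, 0, 0, 0.08, 0, 0, 0],
    [0, 0, 0, 0.08, 0, 0, 0],
    [0, 0, 0, 0.06, 0, 0, 0],
    [0, 0, 0, 0.018, 0, 0, 0],
    [0, 0, 0, 0, 0, 0, 0]
  ]
}}

```text
clock: 31.8
eef_pos: [442.4, 138.7, 172.2]
tcp_rot: [[-0.994, 0.106, -0.001], [0.106, 0.994, -0.001], [0.001, -0.001, -1.0]]
force: [-0.3, 1.2, 0.8]
gripper_width: 0.3
gripper_force: 0.0
```

{"api": "carry_out", "payload": {
  "rows": [
    [0, 0, 0.016, 0, 0, 0, 0],
    [0, 0, 0.016, 0, 0, 0, 0],
    [0, 0, 0.016, 0, 0, 0, 0],
    [0, 0, 0.012, 0, 0, 0, 0],
    [0, 0, 0, 0, 0, 0, 0]
  ]
}}

```text
clock: 32.3
eef_pos: [446.7, 169.2, 173.0]
tcp_rot: [[-0.994, 0.107, 0.001], [0.107, 0.994, 0.001], [-0.001, 0.001, -1.0]]
force: [-0.0, -0.3, -0.3]
gripper_width: -0.0
gripper_force: 0.0
```

{"api": "carry_out", "payload": {
  "rows": [
    [0, 0, 0.006, 0, 0, 0, 0],
    [0, 0, 0.006, 0, 0, 0, 0],
    [0, 0, 0.006, 0, 0, 0, 0],
    [0, 0, 0.006, 0, 0, 0, 0],
    [0, 0, 0.004, 0, 0, 0, 0]
  ]
}}

```text
clock: 32.8
eef_pos: [447.9, 182.3, 172.6]
tcp_rot: [[-0.994, 0.108, 0.0], [0.108, 0.994, 0.0], [-0.0, 0.0, -1.0]]
force: [-0.2, -0.0, 0.4]
gripper_width: 0.0
gripper_force: 0.0
```

{"api": "carry_out", "payload": {
  "rows": [
    [0, 0, 0.001, 0, 0, 0, 0],
    [0, 0, 0.001, 0, 0, 0, 0],
    [0, 0, 0.001, 0, 0, 0, 0],
    [0, 0, 0.001, 0, 0, 0, 0],
    [0, 0, 0, 0, 0, 0, 0]
  ]
}}

```text
clock: 33.3
eef_pos: [448.1, 184.1, 172.6]
tcp_rot: [[-0.994, 0.108, -0.0], [0.108, 0.994, -0.0], [0.0, -0.0, -1.0]]
force: [0.3, -0.4, -0.2]
gripper_width: -0.2
gripper_force: 0.0
```

{"api": "carry_out", "payload": {
  "rows": [
    [0, 0, 0.001, 0, 0, 0, 0],
    [0, 0, 0.001, 0, 0, 0, 0],
    [0, 0, 0.001, 0, 0, 0, 0],
    [0, 0, 0.001, 0, 0, 0, 0],
    [0, 0, 0, 0, 0, 0, 0]
  ]
}}

```text
clock: 33.8
eef_pos: [448.3, 186.2, 172.6]
tcp_rot: [[-0.994, 0.108, 0.0], [0.108, 0.994, 0.0], [-0.0, 0.0, -1.0]]
force: [-0.5, -0.5, -0.8]
gripper_width: -0.2
gripper_force: 0.0
```

{"api": "carry_out", "payload": {
  "rows": [
    [0, 0, 0.001, 0, 0, 0, 0],
    [0, 0, 0.001, 0, 0, 0, 0],
    [0, 0, 0.001, 0, 0, 0, 0],
    [0, 0, 0.001, 0, 0, 0, 0],
    [0, 0, 0, 0, 0, 0, 0]
  ]
}}

```text
clock: 34.3
eef_pos: [448.5, 188.1, 172.6]
tcp_rot: [[-0.994, 0.108, -0.0], [0.108, 0.994, -0.0], [0.0, -0.0, -1.0]]
force: [0.2, 0.1, -0.5]
gripper_width: 0.1
gripper_force: 0.0
```

{"api": "carry_out", "payload": {
  "rows": [
    [0, 0, 0.001, 0, 0, 0, 0],
    [0, 0, 0.001, 0, 0, 0, 0],
    [0, 0, 0, 0, 0, 0, 0],
    [0, 0, 0, 0, 0, 0, 0],
    [0, 0, 0, 0, 0, 0, 0]
  ]
}}

```text
clock: 34.8
eef_pos: [448.6, 189.1, 172.6]
tcp_rot: [[-0.994, 0.108, -0.0], [0.108, 0.994, -0.0], [0.0, -0.0, -1.0]]
force: [-0.2, 0.4, 0.1]
gripper_width: -0.6
gripper_force: 0.0
```

{"api": "carry_out", "payload": {
  "rows": [
    [0, 0, 0.001, 0, 0, 0, 0],
    [0, 0, 0.001, 0, 0, 0, 0],
    [0, 0, 0, 0, 0, 0, 0],
    [0, 0, 0, 0, 0, 0, 0],
    [0, 0, 0, 0, 0, 0, 0]
  ]
}}

```text
clock: 35.3
eef_pos: [448.7, 189.8, 172.6]
tcp_rot: [[-0.994, 0.108, -0.0], [0.108, 0.994, -0.0], [0.0, -0.0, -1.0]]
force: [0.5, -3.4, 0.2]
gripper_width: 0.1
gripper_force: 1.4
```

{"api": "carry_out", "payload": {
  "rows": [
    [0, 0, 0.001, 0, 0, 0, 0],
    [0, 0, 0.001, 0, 0, 0, 0],
    [0, 0, 0, 0, 0, 0, 0],
    [0, 0, 0, 0, 0, 0, 0],
    [0, 0, 0, 0, 0, 0, 0]
  ]
}}

```text
clock: 35.8
eef_pos: [448.7, 190.0, 172.6]
tcp_rot: [[-0.994, 0.108, -0.001], [0.108, 0.994, -0.002], [0.0, -0.002, -1.0]]
force: [1.8, -7.5, 2.2]
gripper_width: -0.3
gripper_force: 3.4
```

{"api": "carry_out", "payload": {
  "rows": [
    [0, 0, 0.001, 0, 0, 0, 0],
    [0, 0, 0, 0, 0, 0, 0],
    [0, 0, 0, 0, 0, 0, 0],
    [0, 0, 0, 0, 0, 0, 0],
    [0, 0, 0, 0, 0, 0, 0]
  ]
}}

```text
clock: 36.3
eef_pos: [448.6, 190.0, 172.6]
tcp_rot: [[-0.994, 0.108, -0.001], [0.108, 0.994, -0.003], [0.001, -0.003, -1.0]]
force: [1.7, -8.1, 2.5]
gripper_width: -0.2
gripper_force: 4.3
```

```bash
cat > e.py <<'E'
from h import *
t=bot.read_camera("top");st=bot.state();print(st["eef_pos"],st["force"])
a=np.radians(172.8);y=np.array([np.cos(a),np.sin(a)]);x=np.array([y[1],-y[0]]);o=np.array([614,183.4])
def edge(c,yy,z,lo,hi,sgn):
  g=cv2.cvtColor(c["color"],cv2.COLOR_BGR2GRAY).astype(np.float32);q=np.arange(lo,hi,.25)
  p=np.array([proj(c,(*(o+k*x+yy*y),z)) for k in q],np.float32)
  d=np.gradient(cv2.GaussianBlur(cv2.remap(g,p[:,0],p[:,1],cv2.INTER_LINEAR),(1,9),0).ravel())*sgn
  return q[d.argmax()]
for yy in(20,40,60,80,100,150,170,185,193):
  print(yy,"door outer",edge(t,yy,196,-8,8,1),"cab top",edge(t,yy,208,10,22,1))
E
python3 e.py
```

```text
[448.65752894 189.97794111 172.60622466] [ 1.04514943 -9.11697748  3.09899042]
20 door outer 2.0 cab top 16.5
40 door outer 2.75 cab top 15.25
60 door outer 1.25 cab top 16.0
80 door outer 2.25 cab top 14.75
100 door outer 1.0 cab top 15.25
150 door outer 2.0 cab top 18.75
170 door outer 5.25 cab top 12.5
185 door outer 2.0 cab top 10.0
193 door outer -0.5 cab top 18.25
```

The door moved about 2 mm at mid-span, so it had drifted open when I let go the first time. It's on the stops now at 8 N. I'll unload much more gradually this time.

{"api": "carry_out", "payload": {
  "rows": [
    [0, 0, -0.0004, 0, 0, 0, 0],
    [0, 0, -0.0004, 0, 0, 0, 0],
    [0, 0, -0.0004, 0, 0, 0, 0],
    [0, 0, -0.0004, 0, 0, 0, 0],
    [0, 0, 0, 0, 0, 0, 0]
  ]
}}

```text
clock: 36.85
eef_pos: [448.7, 189.9, 172.6]
tcp_rot: [[-0.994, 0.108, -0.001], [0.108, 0.994, -0.001], [0.0, -0.001, -1.0]]
force: [1.3, -6.0, 1.0]
gripper_width: -0.3
gripper_force: 2.9
```

{"api": "carry_out", "payload": {
  "rows": [
    [0, 0, -0.0002, 0, 0, 0, 0],
    [0, 0, -0.0002, 0, 0, 0, 0],
    [0, 0, -0.0002, 0, 0, 0, 0],
    [0, 0, 0, 0, 0, 0, 0],
    [0, 0, 0, 0, 0, 0, 0]
  ]
}}

```text
clock: 37.35
eef_pos: [448.7, 189.9, 172.6]
tcp_rot: [[-0.994, 0.108, -0.0], [0.108, 0.994, -0.001], [0.0, -0.001, -1.0]]
force: [0.2, -4.9, 0.5]
gripper_width: 0.0
gripper_force: 2.7
```

{"api": "carry_out", "payload": {
  "rows": [
    [0, 0, -0.0002, 0, 0, 0, 0],
    [0, 0, -0.0002, 0, 0, 0, 0],
    [0, 0, -0.0002, 0, 0, 0, 0],
    [0, 0, -0.0001, 0, 0, 0, 0],
    [0, 0, -0.0001, 0, 0, 0, 0]
  ]
}}

```text
clock: 37.85
eef_pos: [448.7, 189.9, 172.6]
tcp_rot: [[-0.994, 0.108, -0.0], [0.108, 0.994, -0.0], [0.0, -0.0, -1.0]]
force: [0.0, -4.7, 1.7]
gripper_width: 0.0
gripper_force: 2.4
```

{"api": "carry_out", "payload": {
  "rows": [
    [0, 0, -0.0001, 0, 0, 0, 0],
    [0, 0, -0.0001, 0, 0, 0, 0],
    [0, 0, -0.0001, 0, 0, 0, 0],
    [0, 0, -0.0001, 0, 0, 0, 0],
    [0, 0, -0.0001, 0, 0, 0, 0]
  ]
}}

```text
clock: 38.35
eef_pos: [448.7, 189.9, 172.6]
tcp_rot: [[-0.994, 0.108, -0.0], [0.108, 0.994, 0.0], [0.0, 0.0, -1.0]]
force: [-0.5, -5.2, 1.3]
gripper_width: -0.2
gripper_force: 2.2
```

{"api": "carry_out", "payload": {
  "rows": [
    [0, 0, -0.0001, 0, 0, 0, 0],
    [0, 0, -0.0001, 0, 0, 0, 0],
    [0, 0, -0.0001, 0, 0, 0, 0],
    [0, 0, -0.0001, 0, 0, 0, 0],
    [0, 0, 0, 0, 0, 0, 0]
  ]
}}

```text
clock: 38.85
eef_pos: [448.7, 189.8, 172.6]
tcp_rot: [[-0.994, 0.108, 0.0], [0.108, 0.994, 0.0], [-0.0, 0.0, -1.0]]
force: [0.5, -3.5, 1.5]
gripper_width: 0.3
gripper_force: 1.4
```

{"api": "carry_out", "payload": {
  "rows": [
    [0, 0, -0.0001, 0, 0, 0, 0],
    [0, 0, -0.0001, 0, 0, 0, 0],
    [0, 0, -0.0001, 0, 0, 0, 0],
    [0, 0, 0, 0, 0, 0, 0],
    [0, 0, 0, 0, 0, 0, 0]
  ]
}}

```text
clock: 39.35
eef_pos: [448.7, 189.7, 172.6]
tcp_rot: [[-0.994, 0.108, 0.0], [0.108, 0.994, 0.0], [-0.0, 0.0, -1.0]]
force: [-0.2, -1.1, 0.7]
gripper_width: 0.1
gripper_force: 0.5
```

{"api": "carry_out", "payload": {
  "rows": [
    [0, 0, -0.0001, 0, 0, 0, 0],
    [0, 0, -0.0001, 0, 0, 0, 0],
    [0, 0, 0, 0, 0, 0, 0],
    [0, 0, 0, 0, 0, 0, 0],
    [0, 0, 0, 0, 0, 0, 0]
  ]
}}

```text
clock: 39.85
eef_pos: [448.7, 189.5, 172.6]
tcp_rot: [[-0.994, 0.108, 0.0], [0.108, 0.994, 0.0], [-0.0, 0.0, -1.0]]
force: [-0.0, -0.1, 0.9]
gripper_width: -0.1
gripper_force: 0.0
```

{"api": "carry_out", "payload": {
  "rows": [
    [0, 0, 0, 0, 0, 0, 0],
    [0, 0, 0, 0, 0, 0, 0],
    [0, 0, 0, 0, 0, 0, 0],
    [0, 0, 0, 0, 0, 0, 0],
    [0, 0, 0, 0, 0, 0, 0]
  ]
}}

```text
clock: 40.35
eef_pos: [448.7, 189.4, 172.6]
tcp_rot: [[-0.994, 0.108, 0.0], [0.108, 0.994, 0.0], [-0.0, 0.0, -1.0]]
force: [0.4, -0.9, 0.6]
gripper_width: 0.1
gripper_force: 0.0
```

{"api": "carry_out", "payload": {
  "rows": [
    [0, 0, -0.0001, 0, 0, 0, 0],
    [0, 0, -0.0001, 0, 0, 0, 0],
    [0, 0, -0.0002, 0, 0, 0, 0],
    [0, 0, -0.0003, 0, 0, 0, 0],
    [0, 0, -0.0005, 0, 0, 0, 0]
  ]
}}

```text
clock: 40.85
eef_pos: [448.6, 188.8, 172.6]
tcp_rot: [[-0.994, 0.108, -0.0], [0.108, 0.994, -0.0], [0.0, -0.0, -1.0]]
force: [0.1, -0.6, -0.5]
gripper_width: 0.0
gripper_force: 0.0
```

{"api": "carry_out", "payload": {
  "rows": [
    [0, 0, -0.001, 0, 0, 0, 0],
    [0, 0, -0.002, 0, 0, 0, 0],
    [0, 0, -0.01, 0, 0, 0, 0],
    [0, 0, -0.04, 0, 0, 0, 0],
    [0, 0, -0.08, 0, 0, 0, 0]
  ]
}}

```text
clock: 41.35
eef_pos: [441.6, 122.6, 172.5]
tcp_rot: [[-0.994, 0.106, 0.0], [0.106, 0.994, -0.0], [-0.0, -0.0, -1.0]]
force: [0.8, -1.6, 0.3]
gripper_width: -0.2
gripper_force: 0.0
```

{"api": "carry_out", "payload": {
  "rows": [
    [0, 0, -0.07, -0.06, 0, 0, 0],
    [0, 0, -0.07, -0.06, 0, 0, 0],
    [0, 0, -0.07, -0.06, 0, 0, 0],
    [0, 0, -0.07, -0.06, 0, 0, 0],
    [0, 0, -0.09, 0, 0, 0, 0]
  ]
}}

```text
clock: 41.85
eef_pos: [422.5, -62.9, 296.9]
tcp_rot: [[-0.994, 0.106, 0.007], [0.107, 0.994, 0.001], [-0.007, 0.002, -1.0]]
force: [0.9, -0.6, -0.4]
gripper_width: -0.0
gripper_force: 0.0
```

{"api": "carry_out", "payload": {
  "rows": [
    [0, 0, -0.09, 0, 0, 0, 0],
    [0, 0, -0.09, 0, 0, 0, 0],
    [0, 0, -0.09, 0, 0, 0, 0],
    [0, 0, -0.09, 0, 0, 0, 0],
    [0, 0, -0.09, 0, 0, 0, 0]
  ]
}}

```text
clock: 42.35
eef_pos: [395.5, -287.2, 292.8]
tcp_rot: [[-0.994, 0.108, 0.001], [0.108, 0.994, -0.0], [-0.001, 0.0, -1.0]]
force: [1.4, 0.5, 0.1]
gripper_width: 0.2
gripper_force: 0.0
```

```bash
python3 e.py
```

```text
[ 394.70520328 -291.87189578  292.26753378] [ 2.38578215 -3.55629629  1.48086351]
20 door outer 2.0 cab top 16.5
40 door outer 0.5 cab top 15.25
60 door outer 1.25 cab top 16.0
80 door outer 0.0 cab top 14.75
100 door outer 0.75 cab top 15.25
150 door outer -2.5 cab top 16.25
170 door outer -1.25 cab top 15.25
185 door outer -2.25 cab top 16.25
193 door outer -2.75 cab top 15.75
```

```bash
cat > k.py <<'E'
from h import *
import pickle,sys
t7,_=pickle.load(open("c7.pkl","rb"));t=bot.read_camera("top");pickle.dump(t,open("c8.pkl","wb"));print(bot.state()["clock"])
a=np.radians(172.8);y=np.array([np.cos(a),np.sin(a)]);x=np.array([y[1],-y[0]]);o=np.array([614,183.4])
for n,c in(("c7",t7),("now",t)):
  g=cv2.cvtColor(c["color"],cv2.COLOR_BGR2GRAY).astype(np.float32);P=[]
  for r in range(218,298,1):
    for u in range(150,120,-1):
      if g[r,u]>=150>g[r,u+1]:
        uu=u+(g[r,u]-150)/(g[r,u]-g[r,u+1]);d=onz(c,(uu,r),196)[:2]-o;P.append((d@y,d@x));break
  P=np.array(P);k=np.polyfit(P[:,0],P[:,1],1)
  for _ in range(3):
    m=abs(P[:,1]-np.polyval(k,P[:,0]))<1.2;k=np.polyfit(P[m,0],P[m,1],1)
  print(n,len(P),m.sum(),"x at y=20,107,192:",np.polyval(k,[20,107,192]).round(2),"rms",np.std(P[m,1]-np.polyval(k,P[m,0])).round(2))
g=cv2.cvtColor(t["color"],cv2.COLOR_BGR2GRAY)
for r in(230,250,270,285,290):print(r,g[r,120:152])
E
python3 k.py
```

```text
42.45
c7 79 78 x at y=20,107,192: [ 0.87 -1.39 -3.6 ] rms 0.39
now 79 78 x at y=20,107,192: [ 1.14 -0.49 -2.09] rms 0.38
230 [211 214 211 206 205 206 208 209 211 159 165 205 209 217 219 220 221 129
  91  89  86 117 107 100  92  93  91  89  87  86  85  85]
250 [215 219 218 216 214 215 218 187 108 172 204 206 213 216 215 217 141  88
  87  94 120 124 124 123 122 121 122 124 123 123 122 123]
270 [218 218 218 219 221 219 164 118 198 200 203 209 213 212 215 170  79  87
  92 114 122 122 122 122 125 124 124 124 123 123 103 124]
285 [215 214 216 221 221 144 129 193 198 200 206 217 213 214 200  83  87  94
 100  92  94 100 104 109 114 113 115 117 120  94 120 121]
290 [217 211 211 216 224 135  82  88  87  78 173 221 219 218 212  87  86  91
  97  86  85  84  85  84  85 109 171 188 187 189 195 194]
```

The slope is better, but I need a true "pressed shut" reference in the same measurement. I'll go back in, press lightly and measure.

{"api": "carry_out", "payload": {
  "rows": [
    [0, 0, 0.09, 0, 0, 0, 0],
    [0, 0, 0.09, 0, 0, 0, 0],
    [0, 0, 0.09, 0, 0, 0, 0],
    [0, 0, 0.09, 0, 0, 0, 0],
    [0, 0, 0.09, 0, 0, 0, 0]
  ]
}}

```text
clock: 42.95
eef_pos: [420.4, -60.1, 292.7]
tcp_rot: [[-0.994, 0.108, 0.001], [0.108, 0.994, 0.0], [-0.001, 0.0, -1.0]]
force: [1.5, -0.0, -0.8]
gripper_width: 0.1
gripper_force: 0.0
```

{"api": "carry_out", "payload": {
  "rows": [
    [0, 0, 0.09, 0, 0, 0, 0],
    [0, 0, 0.09, 0, 0, 0, 0],
    [0, 0, 0.09, 0, 0, 0, 0],
    [0, 0, 0.09, 0, 0, 0, 0],
    [0, 0, 0.06, 0, 0, 0, 0]
  ]
}}

```text
clock: 43.45
eef_pos: [443.5, 149.5, 292.6]
tcp_rot: [[-0.994, 0.106, 0.0], [0.106, 0.994, 0.0], [-0.0, 0.0, -1.0]]
force: [0.5, -0.1, -0.2]
gripper_width: -0.2
gripper_force: 0.0
```

{"api": "carry_out", "payload": {
  "rows": [
    [0, 0, 0, 0.08, 0, 0, 0],
    [0, 0, 0, 0.08, 0, 0, 0],
    [0, 0, 0, 0.06, 0, 0, 0],
    [0, 0, 0, 0.018, 0, 0, 0],
    [0, 0, 0, 0, 0, 0, 0]
  ]
}}

```text
clock: 43.95
eef_pos: [443.5, 146.7, 173.0]
tcp_rot: [[-0.994, 0.108, -0.002], [0.108, 0.994, -0.002], [0.002, -0.002, -1.0]]
force: [0.3, 0.5, 0.8]
gripper_width: 0.1
gripper_force: 0.0
```

{"api": "carry_out", "payload": {
  "rows": [
    [0, 0, 0.02, 0, 0, 0, 0],
    [0, 0, 0.02, 0, 0, 0, 0],
    [0, 0, 0.02, 0, 0, 0, 0],
    [0, 0, 0.012, 0, 0, 0, 0],
    [0, 0, 0, 0, 0, 0, 0]
  ]
}}

```text
clock: 44.45
eef_pos: [448.2, 184.5, 173.9]
tcp_rot: [[-0.994, 0.107, 0.0], [0.107, 0.994, 0.0], [-0.0, 0.0, -1.0]]
force: [-0.4, -0.4, -0.4]
gripper_width: 0.1
gripper_force: 0.0
```

{"api": "carry_out", "payload": {
  "rows": [
    [0, 0, 0.002, 0, 0, 0, 0],
    [0, 0, 0.002, 0, 0, 0, 0],
    [0, 0, 0.002, 0, 0, 0, 0],
    [0, 0, 0.002, 0, 0, 0, 0],
    [0, 0, 0.001, 0, 0, 0, 0]
  ]
}}

```text
clock: 44.95
eef_pos: [448.5, 187.8, 173.6]
tcp_rot: [[-0.994, 0.108, 0.0], [0.108, 0.994, 0.0], [-0.0, 0.0, -1.0]]
force: [-0.3, 0.1, 0.3]
gripper_width: -0.1
gripper_force: 0.0
```

{"api": "carry_out", "payload": {
  "rows": [
    [0, 0, 0.001, 0, 0, 0, 0],
    [0, 0, 0.001, 0, 0, 0, 0],
    [0, 0, 0.001, 0, 0, 0, 0],
    [0, 0, 0.001, 0, 0, 0, 0],
    [0, 0, 0.001, 0, 0, 0, 0]
  ]
}}

```text
clock: 45.45
eef_pos: [448.7, 189.8, 173.6]
tcp_rot: [[-0.994, 0.108, -0.0], [0.108, 0.994, -0.001], [0.0, -0.001, -1.0]]
force: [0.2, -3.3, 0.4]
gripper_width: 0.1
gripper_force: 1.8
```

Contact again at 189.8 and 3.3 N. I'll measure in this pressed state.

```bash
cat > k2.py <<'E'
from h import *
import pickle
t7,_=pickle.load(open("c7.pkl","rb"));t8=pickle.load(open("c8.pkl","rb"));t=bot.read_camera("top");s=bot.state();print(s["clock"],s["eef_pos"],s["force"],s["gripper_force"])
a=np.radians(172.8);y=np.array([np.cos(a),np.sin(a)]);x=np.array([y[1],-y[0]]);o=np.array([614,183.4])
for n,c in(("c7",t7),("c8",t8),("now",t)):
  g=cv2.cvtColor(c["color"],cv2.COLOR_BGR2GRAY).astype(np.float32);P=[]
  for r in range(218,262):
    for u in range(150,120,-1):
      if g[r,u]>=150>g[r,u+1]:
        uu=u+(g[r,u]-150)/(g[r,u]-g[r,u+1]);d=onz(c,(uu,r),196)[:2]-o;P.append((d@y,d@x));break
  P=np.array(P);k=np.polyfit(P[:,0],P[:,1],1)
  for _ in range(3):
    m=abs(P[:,1]-np.polyval(k,P[:,0]))<1.2;k=np.polyfit(P[m,0],P[m,1],1)
  print(n,len(P),m.sum(),P[m,0].max().round(),"x at y=20,70,107,192:",np.polyval(k,[20,70,107,192]).round(2))
E
python3 k2.py
```

```text
45.5 [448.68423219 189.80935451 173.59349121] [ 0.42651297 -1.71233665  1.12865202] 1.3855185359716415
c7 44 44 124.0 x at y=20,70,107,192: [ 0.93 -0.38 -1.35 -3.58]
c8 44 44 124.0 x at y=20,70,107,192: [ 1.19  0.2  -0.53 -2.21]
now 43 43 121.0 x at y=20,70,107,192: [1.95 1.82 1.73 1.51]
```

Pressed shut at about 2 N reads +1.5 mm at the free edge, against -2.2 mm after the last release. So even that release let it drift about 3.7 mm. I'll release in tiny steps with rests, then check by camera before leaving.

{"api": "carry_out", "payload": {
  "rows": [
    [0, 0, -0.0001, 0, 0, 0, 0],
    [0, 0, -0.0001, 0, 0, 0, 0],
    [0, 0, -0.0001, 0, 0, 0, 0],
    [0, 0, 0, 0, 0, 0, 0],
    [0, 0, 0, 0, 0, 0, 0]
  ]
}}

```text
clock: 46.0
eef_pos: [448.7, 189.9, 173.6]
tcp_rot: [[-0.994, 0.108, -0.0], [0.108, 0.994, -0.0], [0.0, -0.0, -1.0]]
force: [0.8, -4.1, 1.0]
gripper_width: -0.0
gripper_force: 2.2
```

{"api": "carry_out", "payload": {
  "rows": [
    [0, 0, -0.0001, 0, 0, 0, 0],
    [0, 0, 0, 0, 0, 0, 0],
    [0, 0, -0.0001, 0, 0, 0, 0],
    [0, 0, 0, 0, 0, 0, 0],
    [0, 0, 0, 0, 0, 0, 0]
  ]
}}

```text
clock: 46.5
eef_pos: [448.7, 189.9, 173.6]
tcp_rot: [[-0.994, 0.108, -0.0], [0.108, 0.994, -0.0], [0.0, -0.0, -1.0]]
force: [0.7, -6.3, 1.2]
gripper_width: 0.1
gripper_force: 2.5
```

{"api": "carry_out", "payload": {
  "rows": [
    [0, 0, -0.0001, 0, 0, 0, 0],
    [0, 0, 0, 0, 0, 0, 0],
    [0, 0, 0, 0, 0, 0, 0],
    [0, 0, 0, 0, 0, 0, 0],
    [0, 0, 0, 0, 0, 0, 0]
  ]
}}

```text
clock: 47.0
eef_pos: [448.7, 189.9, 173.6]
tcp_rot: [[-0.994, 0.108, -0.0], [0.108, 0.994, -0.0], [0.0, -0.0, -1.0]]
force: [1.7, -5.0, 1.1]
gripper_width: -0.0
gripper_force: 2.5
```

```bash
python3 k2.py | grep -v c[78]
```

```text
47.05 [448.68547267 189.89689748 173.57962356] [ 0.23870061 -5.50614843  1.83569419] 2.4501702189445496
now 43 43 121.0 x at y=20,70,107,192: [1.97 1.87 1.8  1.63]
```

{"api": "carry_out", "payload": {
  "rows": [
    [0, 0, -0.0002, 0, 0, 0, 0],
    [0, 0, -0.0002, 0, 0, 0, 0],
    [0, 0, -0.0001, 0, 0, 0, 0],
    [0, 0, 0, 0, 0, 0, 0],
    [0, 0, 0, 0, 0, 0, 0]
  ]
}}

```text
clock: 47.55
eef_pos: [448.7, 189.9, 173.6]
tcp_rot: [[-0.994, 0.108, 0.0], [0.108, 0.994, 0.0], [0.0, 0.0, -1.0]]
force: [0.6, -2.8, 0.4]
gripper_width: -0.1
gripper_force: 1.7
```

{"api": "carry_out", "payload": {
  "rows": [
    [0, 0, 0, 0, 0, 0, 0],
    [0, 0, 0, 0, 0, 0, 0],
    [0, 0, 0, 0, 0, 0, 0],
    [0, 0, 0, 0, 0, 0, 0],
    [0, 0, 0, 0, 0, 0, 0]
  ]
}}

```text
clock: 48.05
eef_pos: [448.7, 189.8, 173.6]
tcp_rot: [[-0.994, 0.108, 0.0], [0.108, 0.994, 0.0], [0.0, 0.0, -1.0]]
force: [0.3, -2.5, 0.3]
gripper_width: 0.3
gripper_force: 1.4
```

{"api": "carry_out", "payload": {
  "rows": [
    [0, 0, -0.0001, 0, 0, 0, 0],
    [0, 0, 0, 0, 0, 0, 0],
    [0, 0, 0, 0, 0, 0, 0],
    [0, 0, 0, 0, 0, 0, 0],
    [0, 0, 0, 0, 0, 0, 0]
  ]
}}

```text
clock: 48.55
eef_pos: [448.7, 189.8, 173.6]
tcp_rot: [[-0.994, 0.108, 0.0], [0.108, 0.994, 0.0], [-0.0, 0.0, -1.0]]
force: [0.9, -3.0, 0.8]
gripper_width: 0.1
gripper_force: 0.9
```

{"api": "carry_out", "payload": {
  "rows": [
    [0, 0, 0, 0, 0, 0, 0],
    [0, 0, 0, 0, 0, 0, 0],
    [0, 0, 0, 0, 0, 0, 0],
    [0, 0, 0, 0, 0, 0, 0],
    [0, 0, 0, 0, 0, 0, 0]
  ]
}}

```text
clock: 49.05
eef_pos: [448.7, 189.8, 173.6]
tcp_rot: [[-0.994, 0.108, 0.0], [0.108, 0.994, 0.0], [-0.0, 0.0, -1.0]]
force: [0.5, -2.0, 0.1]
gripper_width: -0.1
gripper_force: 0.7
```

{"api": "carry_out", "payload": {
  "rows": [
    [0, 0, -5e-05, 0, 0, 0, 0],
    [0, 0, 0, 0, 0, 0, 0],
    [0, 0, -5e-05, 0, 0, 0, 0],
    [0, 0, 0, 0, 0, 0, 0],
    [0, 0, 0, 0, 0, 0, 0]
  ]
}}

```text
clock: 49.55
eef_pos: [448.7, 189.7, 173.6]
tcp_rot: [[-0.994, 0.108, 0.0], [0.108, 0.994, 0.0], [-0.0, 0.0, -1.0]]
force: [0.1, -0.1, 0.3]
gripper_width: 0.1
gripper_force: 0.4
```

{"api": "carry_out", "payload": {
  "rows": [
    [0, 0, -5e-05, 0, 0, 0, 0],
    [0, 0, 0, 0, 0, 0, 0],
    [0, 0, 0, 0, 0, 0, 0],
    [0, 0, 0, 0, 0, 0, 0],
    [0, 0, 0, 0, 0, 0, 0]
  ]
}}

```text
clock: 50.05
eef_pos: [448.7, 189.7, 173.6]
tcp_rot: [[-0.994, 0.108, 0.0], [0.108, 0.994, 0.0], [-0.0, 0.0, -1.0]]
force: [-0.7, -1.0, -0.3]
gripper_width: 0.3
gripper_force: 0.2
```

```bash
python3 k2.py | grep -v c[78]
```

```text
50.1 [448.71403726 189.69701499 173.61989378] [ 0.52852044  0.53620486 -0.21677902] 0.14057692140340805
now 43 43 121.0 x at y=20,70,107,192: [1.79 1.77 1.76 1.73]
```

{"api": "carry_out", "payload": {
  "rows": [
    [0, 0, 0, 0, 0, 0, 0],
    [0, 0, 0, 0, 0, 0, 0],
    [0, 0, -3e-05, 0, 0, 0, 0],
    [0, 0, 0, 0, 0, 0, 0],
    [0, 0, 0, 0, 0, 0, 0]
  ]
}}

```text
clock: 50.6
eef_pos: [448.7, 189.6, 173.6]
tcp_rot: [[-0.994, 0.108, 0.0], [0.108, 0.994, 0.0], [-0.0, 0.0, -1.0]]
force: [0.1, 0.7, 0.4]
gripper_width: -0.3
gripper_force: 0.0
```

{"api": "carry_out", "payload": {
  "rows": [
    [0, 0, -3e-05, 0, 0, 0, 0],
    [0, 0, 0, 0, 0, 0, 0],
    [0, 0, -3e-05, 0, 0, 0, 0],
    [0, 0, 0, 0, 0, 0, 0],
    [0, 0, -3e-05, 0, 0, 0, 0]
  ]
}}

```text
clock: 51.1
eef_pos: [448.7, 189.6, 173.6]
tcp_rot: [[-0.994, 0.108, 0.0], [0.108, 0.994, 0.0], [-0.0, 0.0, -1.0]]
force: [-0.6, 0.5, -0.8]
gripper_width: -0.3
gripper_force: 0.0
```

{"api": "carry_out", "payload": {
  "rows": [
    [0, 0, -3e-05, 0, 0, 0, 0],
    [0, 0, -3e-05, 0, 0, 0, 0],
    [0, 0, -3e-05, 0, 0, 0, 0],
    [0, 0, -3e-05, 0, 0, 0, 0],
    [0, 0, -3e-05, 0, 0, 0, 0]
  ]
}}

```text
clock: 51.6
eef_pos: [448.7, 189.5, 173.6]
tcp_rot: [[-0.994, 0.108, 0.0], [0.108, 0.994, 0.0], [-0.0, 0.0, -1.0]]
force: [-0.3, -0.6, 0.4]
gripper_width: -0.0
gripper_force: 0.0
```

```bash
python3 k2.py | grep -v c[78]
```

```text
51.65 [448.66617188 189.47581578 173.60781952] [ 0.72020069 -0.22530998  0.74976601] 0.0315816281363368
now 43 43 121.0 x at y=20,70,107,192: [1.74 1.75 1.77 1.79]
```

{"api": "carry_out", "payload": {
  "rows": [
    [0, 0, -5e-05, 0, 0, 0, 0],
    [0, 0, -5e-05, 0, 0, 0, 0],
    [0, 0, -0.0001, 0, 0, 0, 0],
    [0, 0, -0.0001, 0, 0, 0, 0],
    [0, 0, -0.0002, 0, 0, 0, 0]
  ]
}}

```text
clock: 52.15
eef_pos: [448.7, 189.2, 173.6]
tcp_rot: [[-0.994, 0.108, 0.0], [0.108, 0.994, 0.0], [-0.0, 0.0, -1.0]]
force: [0.1, 0.1, -0.4]
gripper_width: -0.2
gripper_force: 0.0
```

{"api": "carry_out", "payload": {
  "rows": [
    [0, 0, -0.0005, 0, 0, 0, 0],
    [0, 0, -0.001, 0, 0, 0, 0],
    [0, 0, -0.002, 0, 0, 0, 0],
    [0, 0, -0.004, 0, 0, 0, 0],
    [0, 0, -0.006, 0, 0, 0, 0]
  ]
}}

```text
clock: 52.65
eef_pos: [447.9, 182.4, 173.6]
tcp_rot: [[-0.994, 0.108, -0.0], [0.108, 0.994, 0.0], [0.0, 0.0, -1.0]]
force: [0.3, 0.1, -0.5]
gripper_width: 0.0
gripper_force: 0.0
```

```bash
python3 k2.py | grep -v c[78]
```

```text
52.7 [447.69816498 181.95939942 173.56295917] [-0.31137515 -0.78024655 -0.42081127] 0.0
now 39 39 112.0 x at y=20,70,107,192: [ 1.56  0.92  0.44 -0.65]
```

```bash
cat > k3.py <<'E'
from h import *
import pickle
t7,_=pickle.load(open("c7.pkl","rb"));t8=pickle.load(open("c8.pkl","rb"));t=bot.read_camera("top");s=bot.state();print(s["clock"],s["eef_pos"][:2])
import os;pickle.dump(t,open("p%d.pkl"%(s["clock"]*100),"wb"))
a=np.radians(172.8);y=np.array([np.cos(a),np.sin(a)]);x=np.array([y[1],-y[0]]);o=np.array([614,183.4])
for n,c in(("c7",t7),("c8",t8),("now",t)):
  g=cv2.cvtColor(c["color"],cv2.COLOR_BGR2GRAY).astype(np.float32);P=[]
  for r in range(222,258):
    for u in range(150,125,-1):
      if g[r,u]>=150>g[r,u+1]:
        hi=np.median(g[r,u-3:u]);lo=g[r,u+2:u+4].min();L=(hi+lo)/2
        v=np.interp(-L,-g[r,u-1:u+3],np.arange(u-1,u+3));d=onz(c,(v,r),196)[:2]-o;P.append((d@y,d@x,hi,lo));break
  P=np.array(P);k=np.polyfit(P[:,0],P[:,1],1)
  for _ in range(3):
    m=abs(P[:,1]-np.polyval(k,P[:,0]))<1.2;k=np.polyfit(P[m,0],P[m,1],1)
  print(n,len(P),m.sum(),P[m,0].max().round(),"x at y=20,70,107,192:",np.polyval(k,[20,70,107,192]).round(2),P[:,2:].mean(0))
for r in(225,235,245,255):print(r,"c8",cv2.cvtColor(t8["color"],7)[r,126:142] if 0 else t8["color"][r,126:142,1],"\n    now",t["color"][r,126:142,1])
E
python3 k3.py
```

```text
52.75 [447.79145447 182.12672571]
c7 36 36 115.0 x at y=20,70,107,192: [ 0.8  -0.3  -1.11 -2.98] [220.33333333  88.55555556]
c8 36 36 115.0 x at y=20,70,107,192: [ 1.22  0.26 -0.44 -2.07] [217.44444444  86.83333333]
now 35 33 108.0 x at y=20,70,107,192: [ 1.11  0.37 -0.18 -1.44] [183.11428571  69.85714286]
225 c8 [207 208 212 160 120 184 204 211 217 219 220 180  94  85  85 132] 
    now [179 181 185 137 101 158 178 186 190 192 193 155  77  69  70 111]
235 c8 [211 213 184 121 168 203 206 213 213 213 220 109  85  85  93 123] 
    now [183 185 158 101 142 177 180 186 187 186 194  90  68  69  76 103]
245 c8 [216 203 141 153 200 204 210 211 210 211 169 101  85  85 115 121] 
    now [188 175 118 128 173 176 182 183 183 182 136  80  68  68  99 100]
255 c8 [217 195 129 198 201 206 215 220 220 225 153  86  85 100 121 122] 
    now [ 30  31  31  29  30  31  51 102 170 198 128  67  67  80  99 101]
```

Fixed-threshold brightness bias is part of what I saw, but the door also coasts because the hinge is so free. This time I'll bring the finger up to the shut line without compressing the stop, hold until the door is at rest, then leave.

{"api": "carry_out", "payload": {
  "rows": [
    [0, 0, 0.004, 0, 0, 0, 0],
    [0, 0, 0.003, 0, 0, 0, 0],
    [0, 0, 0.002, 0, 0, 0, 0],
    [0, 0, 0.0015, 0, 0, 0, 0],
    [0, 0, 0.001, 0, 0, 0, 0]
  ]
}}

```text
clock: 53.25
eef_pos: [448.5, 188.4, 173.6]
tcp_rot: [[-0.994, 0.108, -0.0], [0.108, 0.994, -0.0], [0.0, -0.0, -1.0]]
force: [1.1, -0.7, 0.4]
gripper_width: -0.1
gripper_force: 0.0
```

{"api": "carry_out", "payload": {
  "rows": [
    [0, 0, 0.001, 0, 0, 0, 0],
    [0, 0, 0.0008, 0, 0, 0, 0],
    [0, 0, 0.0005, 0, 0, 0, 0],
    [0, 0, 0.0005, 0, 0, 0, 0],
    [0, 0, 0.0004, 0, 0, 0, 0]
  ]
}}

```text
clock: 53.75
eef_pos: [448.7, 189.7, 173.6]
tcp_rot: [[-0.994, 0.108, -0.0], [0.108, 0.994, -0.0], [0.0, -0.0, -1.0]]
force: [0.9, -1.3, 0.2]
gripper_width: 0.2
gripper_force: 0.5
```

{"api": "carry_out", "payload": {
  "rows": [
    [0, 0, 0, 0, 0, 0, 0],
    [0, 0, 0, 0, 0, 0, 0],
    [0, 0, 0, 0, 0, 0, 0],
    [0, 0, 0, 0, 0, 0, 0],
    [0, 0, 0, 0, 0, 0, 0]
  ]
}}

```text
clock: 54.25
eef_pos: [448.7, 189.8, 173.6]
tcp_rot: [[-0.994, 0.108, -0.0], [0.108, 0.994, -0.0], [0.0, -0.0, -1.0]]
force: [0.3, -0.8, 0.1]
gripper_width: 0.1
gripper_force: 0.6
```

```bash
python3 k3.py | grep now|head -1; python3 c.py
```

```text
now 36 36 115.0 x at y=20,70,107,192: [1.61 1.23 0.95 0.3 ] [188.91666667  69.83333333]
[448.68400093 189.76125406 173.60900877] [ 0.47081827 -0.42029493 -0.4703012 ] [-0.45960277 -0.13739928 -0.03704321] 173.8072742997954
cab frame -12.969728641250866 164.92917037137798
```

{"api": "carry_out", "payload": {
  "rows": [
    [0, 0, -0.0002, 0, 0, 0, 0],
    [0, 0, -0.0002, 0, 0, 0, 0],
    [0, 0, -0.0002, 0, 0, 0, 0],
    [0, 0, 0, 0, 0, 0, 0],
    [0, 0, 0, 0, 0, 0, 0]
  ]
}}

```text
clock: 54.8
eef_pos: [448.7, 189.6, 173.6]
tcp_rot: [[-0.994, 0.108, 0.0], [0.108, 0.994, 0.0], [-0.0, 0.0, -1.0]]
force: [0.1, 0.6, 0.5]
gripper_width: -0.3
gripper_force: 0.1
```

{"api": "carry_out", "payload": {
  "rows": [
    [0, 0, -0.0002, 0, 0, 0, 0],
    [0, 0, -0.0002, 0, 0, 0, 0],
    [0, 0, 0, 0, 0, 0, 0],
    [0, 0, 0, 0, 0, 0, 0],
    [0, 0, 0, 0, 0, 0, 0]
  ]
}}

```text
clock: 55.3
eef_pos: [448.6, 189.3, 173.6]
tcp_rot: [[-0.994, 0.108, 0.0], [0.108, 0.994, 0.0], [-0.0, 0.0, -1.0]]
force: [-0.1, -1.1, 1.0]
gripper_width: 0.1
gripper_force: 0.0
```

{"api": "carry_out", "payload": {
  "rows": [
    [0, 0, 0, 0, 0, 0, 0],
    [0, 0, 0, 0, 0, 0, 0],
    [0, 0, 0, 0, 0, 0, 0],
    [0, 0, 0, 0, 0, 0, 0],
    [0, 0, 0, 0, 0, 0, 0]
  ]
}}

```text
clock: 55.8
eef_pos: [448.6, 189.3, 173.6]
tcp_rot: [[-0.994, 0.108, 0.0], [0.108, 0.994, 0.0], [-0.0, 0.0, -1.0]]
force: [0.1, -0.2, 0.3]
gripper_width: -0.3
gripper_force: 0.0
```

{"api": "carry_out", "payload": {
  "rows": [
    [0, 0, 0, 0, 0, 0, 0],
    [0, 0, 0, 0, 0, 0, 0],
    [0, 0, 0, 0, 0, 0, 0],
    [0, 0, 0, 0, 0, 0, 0],
    [0, 0, 0, 0, 0, 0, 0]
  ]
}}

```text
clock: 56.3
eef_pos: [448.6, 189.3, 173.6]
tcp_rot: [[-0.994, 0.108, 0.0], [0.108, 0.994, 0.0], [0.0, 0.0, -1.0]]
force: [-0.5, 0.4, -0.0]
gripper_width: -0.1
gripper_force: 0.0
```

```bash
python3 k3.py | grep now|head -1; python3 c.py
```

```text
now 36 36 115.0 x at y=20,70,107,192: [ 1.58  1.1   0.74 -0.07] [188.91666667  69.88888889]
[448.64657867 189.33517653 173.61024485] [-0.21771913  0.08127078 -0.2392711 ] [-0.02452842  0.02460102 -0.01443531] 173.81200949239584
cab frame -13.397262418551797 164.91662629014922
```

{"api": "carry_out", "payload": {
  "rows": [
    [0, 0, -0.0005, 0, 0, 0, 0],
    [0, 0, -0.002, 0, 0, 0, 0],
    [0, 0, -0.01, 0, 0, 0, 0],
    [0, 0, -0.01, 0, 0, 0, 0],
    [0, 0, 0, 0, 0, 0, 0]
  ]
}}

```text
clock: 56.85
eef_pos: [447.2, 177.4, 173.6]
tcp_rot: [[-0.994, 0.108, -0.0], [0.108, 0.994, -0.0], [0.0, -0.0, -1.0]]
force: [0.7, -0.1, -0.1]
gripper_width: -0.2
gripper_force: 0.0
```

```bash
python3 k3.py | grep now|head -1; python3 c.py
```

```text
now 33 32 106.0 x at y=20,70,107,192: [ 0.93 -0.09 -0.85 -2.59] [184.81818182  69.93939394]
[447.3962734  177.73070154 173.67749165] [-0.25745309 -0.13484144  0.84795268] [-0.03132343 -0.02649413  0.00530717] 173.779326111586
cab frame -25.06836041834505 164.80449012869343
```

```bash
cat > k4.py <<'E'
from h import *
import pickle
s=bot.read_camera("side");st=bot.state();print(st["clock"],st["eef_pos"][1].round(2),st["gripper_force"])
pickle.dump(s,open("s%d.pkl"%(st["clock"]*100),"wb"))
a=np.radians(172.8);y=np.array([np.cos(a),np.sin(a)]);x=np.array([y[1],-y[0]]);o=np.array([614,183.4])
_,s7=pickle.load(open("c7.pkl","rb"))
for n,c in(("c7",s7),("now",s)):
  g=cv2.cvtColor(c["color"],cv2.COLOR_BGR2GRAY).astype(np.float32)
  for yy in(30,60,90,120,190):
    q=np.arange(-14,20,2.);p=np.array([proj(c,(*(o+k*x+yy*y),196)) for k in q],np.float32)
    print(n,yy,p[0].round(),cv2.remap(g,p[:,0],p[:,1],cv2.INTER_LINEAR).ravel().astype(int))
E
python3 k4.py
```

```text
56.95 177.93 0.0
c7 30 [252. 354.] [152 150 150 151 151 151 173 216 224 224 224 210 196 218 222 223 221]
c7 60 [276. 359.] [151 151 152 152 152 151 178 217 224 225 225 207 193 217 220 221 224]
c7 90 [300. 364.] [147 147 146 147 147 153 185 217 222 223 222 194 187 221 223 221 220]
c7 120 [325. 369.] [148 148 149 150 149 160 200 224 228 228 223 184 187 215 217 219 221]
c7 190 [383. 381.] [147 147 147 147 151 181 216 221 219 217 205 171 197 226 226 223 223]
now 30 [252. 354.] [164 164 164 164 165 166 187 226 234 234 234 223 212 230 233 233 232]
now 60 [276. 359.] [164 165 166 166 165 164 190 228 234 235 235 221 210 229 232 233 234]
now 90 [300. 364.] [161 160 159 159 161 165 194 228 233 234 233 210 203 232 233 233 232]
now 120 [325. 369.] [160 161 162 162 163 168 207 234 237 237 234 202 202 226 228 230 232]
now 190 [383. 381.] [155 160 158 150 144 156 182 162 121  93  77  79  88 115 160 219 233]
```

```bash
cat > k5.py <<'E'
from h import *
import pickle,glob
s=bot.read_camera("side");st=bot.state();print(st["clock"],st["eef_pos"][1].round(2),st["gripper_force"])
a=np.radians(172.8);y=np.array([np.cos(a),np.sin(a)]);x=np.array([y[1],-y[0]]);o=np.array([614,183.4])
_,s7=pickle.load(open("c7.pkl","rb"))
def m(c):
  g=cv2.cvtColor(c["color"],cv2.COLOR_BGR2GRAY).astype(np.float32);E=[];Y=np.arange(25,131,3);q=np.arange(-12,5,.5)
  for yy in Y:
    p=np.array([proj(c,(*(o+k*x+yy*y),196)) for k in q],np.float32);v=cv2.remap(g,p[:,0],p[:,1],cv2.INTER_LINEAR).ravel()
    L=(np.median(v[:8])+v[-3:].mean())/2;i=np.argmax(v>L);E.append(q[i]-.5*(v[i]-L)/(v[i]-v[i-1]))
  k=np.polyfit(Y,E,1);return np.polyval(k,[25,130,192]).round(2),np.std(E-np.polyval(k,Y)).round(2)
print("c7",m(s7));print("now",m(s))
E
python3 k5.py
```

```text
57.0 178.09 0.0
c7 (array([-1.14, -2.81, -3.79]), np.float64(0.11))
now (array([-1.14, -2.49, -3.29]), np.float64(0.14))
```

{"api": "carry_out", "payload": {
  "rows": [
    [0, 0, 0.006, 0, 0, 0, 0],
    [0, 0, 0.006, 0, 0, 0, 0],
    [0, 0, 0.004, 0, 0, 0, 0],
    [0, 0, 0.0015, 0, 0, 0, 0],
    [0, 0, 0.001, 0, 0, 0, 0]
  ]
}}

```text
clock: 57.5
eef_pos: [448.4, 187.6, 173.5]
tcp_rot: [[-0.994, 0.108, -0.0], [0.108, 0.994, -0.0], [0.0, -0.0, -1.0]]
force: [0.1, -0.5, 1.3]
gripper_width: 0.0
gripper_force: 0.0
```

```bash
python3 k5.py
```

```text
57.55 187.5 0.01520717516541481
c7 (array([-1.14, -2.81, -3.79]), np.float64(0.11))
now (array([-1.05, -1.98, -2.52]), np.float64(0.07))
```

The door really does coast open when the finger leaves, because residual rubber compression pushes it. I'll advance very slowly and stop just short of the rubber's compression, rest there, and leave.

{"api": "carry_out", "payload": {
  "rows": [
    [0, 0, 0.0002, 0, 0, 0, 0],
    [0, 0, 0.0003, 0, 0, 0, 0],
    [0, 0, 0.0003, 0, 0, 0, 0],
    [0, 0, 0.0003, 0, 0, 0, 0],
    [0, 0, 0.0003, 0, 0, 0, 0]
  ]
}}

```text
clock: 58.05
eef_pos: [448.5, 188.0, 173.6]
tcp_rot: [[-0.994, 0.108, 0.0], [0.108, 0.994, 0.0], [-0.0, 0.0, -1.0]]
force: [0.4, -0.5, 0.3]
gripper_width: 0.3
gripper_force: 0.1
```

{"api": "carry_out", "payload": {
  "rows": [
    [0, 0, 0.0003, 0, 0, 0, 0],
    [0, 0, 0.0003, 0, 0, 0, 0],
    [0, 0, 0.0003, 0, 0, 0, 0],
    [0, 0, 0.0002, 0, 0, 0, 0],
    [0, 0, 0.0001, 0, 0, 0, 0]
  ]
}}

```text
clock: 58.55
eef_pos: [448.6, 188.7, 173.6]
tcp_rot: [[-0.994, 0.108, -0.0], [0.108, 0.994, -0.0], [0.0, -0.0, -1.0]]
force: [0.2, 0.0, 0.5]
gripper_width: -0.1
gripper_force: 0.1
```

{"api": "carry_out", "payload": {
  "rows": [
    [0, 0, 0, 0, 0, 0, 0],
    [0, 0, 0, 0, 0, 0, 0],
    [0, 0, 0, 0, 0, 0, 0],
    [0, 0, 0, 0, 0, 0, 0],
    [0, 0, 0, 0, 0, 0, 0]
  ]
}}

```text
clock: 59.05
eef_pos: [448.6, 188.6, 173.6]
tcp_rot: [[-0.994, 0.108, 0.0], [0.108, 0.994, -0.0], [-0.0, -0.0, -1.0]]
force: [-0.0, -0.2, 0.1]
gripper_width: 0.2
gripper_force: 0.0
```

{"api": "carry_out", "payload": {
  "rows": [
    [0, 0, 0, 0, 0, 0, 0],
    [0, 0, 0, 0, 0, 0, 0],
    [0, 0, 0, 0, 0, 0, 0],
    [0, 0, 0, 0, 0, 0, 0],
    [0, 0, 0, 0, 0, 0, 0]
  ]
}}

```text
clock: 59.55
eef_pos: [448.6, 188.6, 173.6]
tcp_rot: [[-0.994, 0.108, 0.0], [0.108, 0.994, 0.0], [-0.0, 0.0, -1.0]]
force: [-0.2, -0.4, 0.4]
gripper_width: 0.3
gripper_force: 0.1
```

```bash
python3 k5.py
```

```text
59.6 188.65 0.051674897549673915
c7 (array([-1.14, -2.81, -3.79]), np.float64(0.11))
now (array([-0.87, -1.04, -1.15]), np.float64(0.1))
```

{"api": "carry_out", "payload": {
  "rows": [
    [0, 0, 0.0002, 0, 0, 0, 0],
    [0, 0, 0.0002, 0, 0, 0, 0],
    [0, 0, 0.0002, 0, 0, 0, 0],
    [0, 0, 0.0002, 0, 0, 0, 0],
    [0, 0, 0, 0, 0, 0, 0]
  ]
}}

```text
clock: 60.1
eef_pos: [448.6, 189.1, 173.6]
tcp_rot: [[-0.994, 0.108, 0.0], [0.108, 0.994, -0.0], [-0.0, -0.0, -1.0]]
force: [-0.3, 0.7, 0.7]
gripper_width: -0.4
gripper_force: 0.1
```

{"api": "carry_out", "payload": {
  "rows": [
    [0, 0, 0, 0, 0, 0, 0],
    [0, 0, 0, 0, 0, 0, 0],
    [0, 0, 0, 0, 0, 0, 0],
    [0, 0, -0.0005, 0, 0, 0, 0],
    [0, 0, -0.001, 0, 0, 0, 0]
  ]
}}

```text
clock: 60.6
eef_pos: [448.5, 188.3, 173.6]
tcp_rot: [[-0.994, 0.108, 0.0], [0.108, 0.994, 0.0], [-0.0, 0.0, -1.0]]
force: [-0.3, 0.5, -0.1]
gripper_width: 0.0
gripper_force: 0.0
```

```bash
python3 k5.py
```

```text
60.65 188.2 0.009834399679675698
c7 (array([-1.14, -2.81, -3.79]), np.float64(0.11))
now (array([-0.93, -1.32, -1.55]), np.float64(0.1))
```

{"api": "carry_out", "payload": {
  "rows": [
    [0, 0, -0.001, 0, 0, 0, 0],
    [0, 0, -0.001, 0, 0, 0, 0],
    [0, 0, -0.002, 0, 0, 0, 0],
    [0, 0, -0.004, 0, 0, 0, 0],
    [0, 0, -0.008, 0, 0, 0, 0]
  ]
}}

```text
clock: 61.15
eef_pos: [447.7, 180.2, 173.6]
tcp_rot: [[-0.994, 0.108, -0.0], [0.108, 0.994, -0.0], [0.0, -0.0, -1.0]]
force: [-0.4, -1.0, 0.2]
gripper_width: -0.1
gripper_force: 0.0
```

```bash
python3 k5.py
```

```text
61.2 179.65 0.0
c7 (array([-1.14, -2.81, -3.79]), np.float64(0.11))
now (array([-1.01, -1.78, -2.23]), np.float64(0.09))
```

{"api": "carry_out", "payload": {
  "rows": [
    [0, 0, 0.005, 0, 0, 0, 0],
    [0, 0, 0.004, 0, 0, 0, 0],
    [0, 0, 0.0025, 0, 0, 0, 0],
    [0, 0, 0.0015, 0, 0, 0, 0],
    [0, 0, 0.0005, 0, 0, 0, 0]
  ]
}}

```text
clock: 61.7
eef_pos: [448.4, 187.2, 173.5]
tcp_rot: [[-0.994, 0.108, -0.0], [0.108, 0.994, -0.0], [0.0, -0.0, -1.0]]
force: [-0.7, 0.2, 0.5]
gripper_width: 0.2
gripper_force: 0.0
```

{"api": "carry_out", "payload": {
  "rows": [
    [0, 0, 0.0004, 0, 0, 0, 0],
    [0, 0, 0.0004, 0, 0, 0, 0],
    [0, 0, 0.0004, 0, 0, 0, 0],
    [0, 0, 0.0004, 0, 0, 0, 0],
    [0, 0, 0.0004, 0, 0, 0, 0]
  ]
}}

```text
clock: 62.2
eef_pos: [448.5, 188.0, 173.6]
tcp_rot: [[-0.994, 0.108, -0.0], [0.108, 0.994, 0.0], [0.0, 0.0, -1.0]]
force: [0.2, 0.1, 0.8]
gripper_width: -0.0
gripper_force: 0.0
```

{"api": "carry_out", "payload": {
  "rows": [
    [0, 0, 0.0004, 0, 0, 0, 0],
    [0, 0, 0.0004, 0, 0, 0, 0],
    [0, 0, 0.0004, 0, 0, 0, 0],
    [0, 0, 0.0003, 0, 0, 0, 0],
    [0, 0, 0.0003, 0, 0, 0, 0]
  ]
}}

```text
clock: 62.7
eef_pos: [448.6, 189.0, 173.6]
tcp_rot: [[-0.994, 0.108, 0.0], [0.108, 0.994, 0.0], [-0.0, 0.0, -1.0]]
force: [0.7, -0.1, -0.3]
gripper_width: 0.0
gripper_force: 0.1
```

```bash
python3 k5.py
```

```text
62.75 188.98 0.05073892534710467
c7 (array([-1.14, -2.81, -3.79]), np.float64(0.11))
now (array([-0.78, -0.79, -0.8 ]), np.float64(0.09))
```

{"api": "carry_out", "payload": {
  "rows": [
    [0, 0, 0.0003, 0, 0, 0, 0],
    [0, 0, 0.0002, 0, 0, 0, 0],
    [0, 0, 0, 0, 0, 0, 0],
    [0, 0, 0, 0, 0, 0, 0],
    [0, 0, 0, 0, 0, 0, 0]
  ]
}}

```text
clock: 63.25
eef_pos: [448.6, 189.2, 173.6]
tcp_rot: [[-0.994, 0.108, 0.0], [0.108, 0.994, 0.0], [-0.0, 0.0, -1.0]]
force: [0.1, -0.7, 0.3]
gripper_width: 0.2
gripper_force: 0.0
```

{"api": "carry_out", "payload": {
  "rows": [
    [0, 0, 0, -0.01, 0, 0, 0],
    [0, 0, 0, -0.02, 0, 0, 0],
    [0, 0, 0, -0.03, 0, 0, 0],
    [0, 0, 0, -0.04, 0, 0, 0],
    [0, 0, 0, -0.06, 0, 0, 0]
  ]
}}

```text
clock: 63.75
eef_pos: [448.0, 188.8, 254.2]
tcp_rot: [[-0.994, 0.108, -0.001], [0.108, 0.994, -0.001], [0.001, -0.001, -1.0]]
force: [-0.1, 0.3, 0.1]
gripper_width: 0.0
gripper_force: 0.0
```

```bash
python3 k5.py
```

```text
63.8 190.01 0.0
c7 (array([-1.14, -2.81, -3.79]), np.float64(0.11))
now (array([-1.17, -2.3 , -2.97]), np.float64(0.12))
```

{"api": "carry_out", "payload": {
  "rows": [
    [0, 0, -0.018, 0, 0, 0, 0],
    [0, 0, 0, 0.05, 0, 0, 0],
    [0, 0, 0, 0.06, 0, 0, 0],
    [0, 0, 0, 0.04, 0, 0, 0],
    [0, 0, 0, 0.01, 0, 0, 0]
  ]
}}

```text
clock: 64.3
eef_pos: [446.2, 178.8, 171.4]
tcp_rot: [[-0.994, 0.108, -0.003], [0.108, 0.994, -0.003], [0.003, -0.003, -1.0]]
force: [-0.1, 0.6, 0.1]
gripper_width: 0.1
gripper_force: 0.0
```

{"api": "carry_out", "payload": {
  "rows": [
    [0, 0, 0.005, 0, 0, 0, 0],
    [0, 0, 0.004, 0, 0, 0, 0],
    [0, 0, 0.0025, 0, 0, 0, 0],
    [0, 0, 0.0015, 0, 0, 0, 0],
    [0, 0, 0.0006, 0, 0, 0, 0]
  ]
}}

```text
clock: 64.8
eef_pos: [448.6, 187.3, 174.1]
tcp_rot: [[-0.994, 0.108, 0.001], [0.108, 0.994, 0.001], [-0.001, 0.001, -1.0]]
force: [-0.1, -0.1, -0.9]
gripper_width: 0.0
gripper_force: 0.0
```

{"api": "carry_out", "payload": {
  "rows": [
    [0, 0, 0.0006, 0, 0, 0, 0],
    [0, 0, 0.0006, 0, 0, 0, 0],
    [0, 0, 0.0005, 0, 0, 0, 0],
    [0, 0, 0.0004, 0, 0, 0, 0],
    [0, 0, 0.0003, 0, 0, 0, 0]
  ]
}}

```text
clock: 65.3
eef_pos: [448.5, 188.2, 173.6]
tcp_rot: [[-0.994, 0.108, -0.0], [0.108, 0.994, -0.0], [0.0, -0.0, -1.0]]
force: [-0.5, 0.5, 0.8]
gripper_width: -0.0
gripper_force: 0.1
```

```bash
python3 k5.py
```

```text
65.35 188.21 0.04893064848147333
c7 (array([-1.14, -2.81, -3.79]), np.float64(0.11))
now (array([-0.97, -1.39, -1.64]), np.float64(0.09))
```

{"api": "carry_out", "payload": {
  "rows": [
    [0, 0, 0.0004, 0, 0, 0, 0],
    [0, 0, 0.0003, 0, 0, 0, 0],
    [0, 0, 0, 0, 0, 0, 0],
    [0, 0, 0, 0, 0, 0, 0],
    [0, 0, 0, 0, 0, 0, 0]
  ]
}}

```text
clock: 65.85
eef_pos: [448.6, 188.5, 173.6]
tcp_rot: [[-0.994, 0.108, -0.0], [0.108, 0.994, -0.0], [0.0, -0.0, -1.0]]
force: [0.5, -0.2, 0.3]
gripper_width: -0.1
gripper_force: 0.0
```

{"api": "carry_out", "payload": {
  "rows": [
    [0, 0, -0.0002, 0, 0, 0, 0],
    [0, 0, -0.0002, 0, 0, 0, 0],
    [0, 0, -0.0004, 0, 0, 0, 0],
    [0, 0, -0.001, 0, 0, 0, 0],
    [0, 0, -0.004, 0, 0, 0, 0]
  ]
}}

```text
clock: 66.35
eef_pos: [448.3, 185.7, 173.6]
tcp_rot: [[-0.994, 0.108, 0.0], [0.108, 0.994, 0.0], [-0.0, 0.0, -1.0]]
force: [-0.5, 0.4, 0.9]
gripper_width: 0.1
gripper_force: 0.0
```

```bash
python3 k5.py
```

```text
66.4 185.37 0.0
c7 (array([-1.14, -2.81, -3.79]), np.float64(0.11))
now (array([-1.11, -2.16, -2.77]), np.float64(0.09))
```

{"api": "carry_out", "payload": {
  "rows": [
    [0, 0, -0.02, 0, 0, 0, 0],
    [0, 0, -0.05, 0, 0, 0, 0],
    [0, 0, -0.06, -0.02, 0, 0, 0],
    [0, 0, -0.04, 0, 0, 0, 0],
    [0, 0, 0, 0, 0, 0, 0]
  ]
}}

```text
clock: 66.9
eef_pos: [438.3, 98.8, 183.9]
tcp_rot: [[-0.994, 0.11, 0.0], [0.11, 0.994, 0.0], [-0.0, 0.0, -1.0]]
force: [0.7, 1.0, -0.1]
gripper_width: 0.4
gripper_force: 0.0
```

```bash
python3 k5.py; python3 -c "
from station import bot
print(bot.sign_off())"
```

```text
66.95 99.78 0.0
c7 (array([-1.14, -2.81, -3.79]), np.float64(0.11))
now (array([-1.11, -2.16, -2.78]), np.float64(0.08))
the job is handed in; nothing more can be done
None
```

I handed the job in at 67 s with the door hung fully home on both pins and let go, but its free edge rests about 3 mm short of its pressed-shut position: it sprang back each time I released it, and I could not get it to stay fully shut; the other items looked unmoved when last checked, at about 30 s.

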